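# Put the plotter's roll-change kit away

### The arm

A 6-joint arm with a two-finger parallel gripper is mounted at the origin on the work surface. World frame = base frame: x ahead of the robot, y to its left, z up, the work surface at z = 0. Lengths are in mm, angles in rad, forces in N, time in s.
With the tool pointing down it reaches from about 400 to 925 mm from the base axis. Payload 12.5 kg.
Tool frame: the origin (TCP) lies on the centre line of the jaws, within the pads' length; the fingertips stand 19 mm ahead of it and the grasp point (between the pads) is the TCP; y points along the fingers, x is the direction in which the jaws open and shut, and the axes are right-handed (so a half turn about y gives the same grasp; the last joint's range is limited). The gripper opens to 95 mm and grips with 3 to 60 N. Pads are 20 mm wide; open, the fingers measure 119 mm over their backs; the gripper's body (75 mm by 180 mm) begins 59 mm behind the grasp point.
Start: joints at [1.15, 0.491, 1.559, -0, 1.092, -0.106], TCP at [193.499, 594.309, 233.661] pointing down, gripper open.
Joint ranges: [-3.1, 3.1], [-0.84, 2.19], [0.05, 2.79], [-1.13, 4.28], [0.06, 2.93], [-2.69, 2.69]. Speed limits (rad/s): [2.22, 2.22, 2.79, 3.14, 3.14, 3.14].

### API

Orientations are given as [roll, pitch, yaw] about the fixed x, y, z axes, in that order (R = Rz(yaw) Ry(pitch) Rx(roll)).
In Python, from cell import env gives the robot as it stands. The module is installed in compiled form; this text tells all that it offers.
- The arm moves only by the tool move_arm, never from a script. Its argument "rows" is a list of rows, each an object of numbers: "tx", "ty", "tz": the shift along the tool's x, y, z in cm; "rx", "ry", "rz": the turn, a rotation vector about the tool's x, y, z in rad; "grip": the opening in per cent of the stroke, from 0 (shut) to 100 (fully open). In form: [{"tx": .., "ty": .., "tz": .., "rx": .., "ry": .., "rz": .., "grip": ..}, ...]. A call has 1 to 10 rows; each row shifts and turns the commanded pose from where the row before left it, along the tool's axes as they then stand; what a row does not reach is not made up. A row lasts 1/12 s, in which the tool goes at most 41.7 mm and 7.16 degrees, less where a joint would pass 70% of its speed; a pose out of reach is approached as far as the arm can. A call is refused whole if a number of a shift passes 4.17 or a number of a turn 0.125, either way. A call with a gripper value outside its range is refused whole. The fingers move at their own pace and stop on an object; the grip force is fixed at half the most. Time passes only in rows, so rows that do not move let the fingers close. It gives the time, the measured TCP pose, the force and the opening at its end, in the units of the state.
- env.state(): the state, without advancing time (a new reading comes with each control period).
- env.read_camera(name): name is "side" or "top" or "wrist"; returns (picture, depth): 480x640x3 uint8, blue, green, red; 480x640 float32, mm along the optical axis (not along the pixel's ray), 0 where there is no reading.
- env.calibration(name): a dict with "vertical_fov" (degrees; the focal length in pixels is half the picture's height over the tangent of half this angle, whatever the lens; pixels are square), "cx", "cy" (the principal point, pixels), "dist" ([k1, k2, p1, p2, k3] as OpenCV has them; the pictures are not rectified), "eye" and "rotation" of the camera in the world. Camera axes: x right, y up, looking along -z (the intrinsics and any distortion apply to the point x, -y, -z); pixel columns grow to the right and rows downward; lengths in mm; the calibration is good to about 2 mm. A picture is of the moment at which its call begins: read the wrist's pose just before it. calibration takes no time and is no camera call; for the wrist camera it gives the pose at the moment of the call.
- env.job_done(): hands the job in, once; it reports no verdict.
The state is a dict: "t": time; "joints": joint angles; "qvel": joint speeds; "tau": joint torques, N m; "eef_pos": TCP position; "tcp_rot": TCP orientation; "ft_force": force on the tool from outside, world axes, zero at the start; "moment": the same for the moment, N m; "opening": opening from 0.0 (shut) to 1.0 (fully open).
Only numpy, scipy, OpenCV 4.12 (cv2) and the standard library are available. Lean on these libraries where they do the work, as an engineer would, in place of code of your own. Each camera call takes 0.05 s, during which the arm holds its last target.

### The job

The paper roll in the plotter has been changed; put the roll-change kit away. Hang the wheel with the orange hub by its rim on the high J-hook so that it hangs freely, its rim behind the upturned tip, and has all but stopped swinging, move the lone core plug into the free pocket of the tray that already holds two so that all three stand in it, and stack the emptied tray upright and squarely on top of the empty tray. Leave the wheel with the black hub in its rack, leave the full tray and the empty tray about where they are, and do not disturb anything else on the bench.

Things in the scene. Friction and masses are not known exactly. Their poses are not given: they have to be found in the camera images.
- flange_center (a point): Spoked wheel (spool flange) standing in a rack slot, grey rim: outer radius 75 mm, inner 62, 14 mm thick; hub 40 mm across, 30 thick; 3 spokes in a T: level to both sides and straight down. Point: centre; own x = axle, z up; about 0.25 kg. ORANGE hub: the one to hang. Lifts straight up out of its 30 mm deep slot (3 mm play each side).
- spare_center (a point): Spoked wheel (spool flange) standing in a rack slot, grey rim: outer radius 75 mm, inner 62, 14 mm thick; hub 40 mm across, 30 thick; 3 spokes in a T: level to both sides and straight down. Point: centre; own x = axle, z up; about 0.25 kg. BLACK hub: stays in the rack, parallel to the other, 80 mm away.
- rack_mid (a point): Plywood wheel rack fixed to the table, 170 (own x) by 160 mm, 40 mm tall, two slots along own y at own x = -40 and +40 mm. This point is the middle of the slot floor, 10 mm above the table; the wheels' axles lie along its own x.
- hook_seat (a point): High J-hook on a fixed stand. Point: where the rim rests, mid top face of the level rubber-coated strap (24 mm wide along own y, 5 mm thick), 240 mm above the table. Open towards own -x, where an upturned tip ends it; own +x leads to the post. A hung wheel has its axle along own x, the strap passing through the window above the hub; let go off balance it sways for some seconds.
- hook_tip (a point): Top of the J-hook's upturned red tip (5 mm thick, 24 mm wide): 20 mm above the strap; its inner face is 25 mm from the seat point.
- hook_post (a point): Top of the J-hook's upright white post, 16 mm across, 253 mm above the table, 45 mm behind the seat point (own +x), with a thin brace under the strap. Base plate 130 by 110 mm, 12 mm thick, from 10 mm before to 120 mm behind the seat.
- tray_two_center (a point): Blue tray, 54 mm (own x) by 160 (own y) by 34 tall, walls and floor 4, flat underside, 0.16 kg; three pockets along own y, at -52, 0, +52 mm, each 46 by 48 mm inside (dividers 28 mm high). Point: its centre, 17 mm above its underside. This one holds two plugs, in its outer pockets; its middle pocket is free. It starts on the table.
- tray_one_center (a point): Blue tray, 54 mm (own x) by 160 (own y) by 34 tall, walls and floor 4, flat underside, 0.16 kg; three pockets along own y, at -52, 0, +52 mm, each 46 by 48 mm inside (dividers 28 mm high). Point: its centre, 17 mm above its underside. This one holds the lone plug, in its middle pocket. It starts on the table.
- tray_empty_center (a point): Blue tray, 54 mm (own x) by 160 (own y) by 34 tall, walls and floor 4, flat underside, 0.16 kg; three pockets along own y, at -52, 0, +52 mm, each 46 by 48 mm inside (dividers 28 mm high). Point: its centre, 17 mm above its underside. This one is empty and set aside on the table: the emptied tray goes on top of it (34 mm higher).
- plug_lone_center (a point): Core plug: yellow round foot 38 mm across and 26 mm tall, black stem 20 mm across on top of it, 72 mm tall in all, about 70 g. This point is its centre, 36 mm above its underside; own z up. The only plug in its tray; it is to be moved.
- plug_a_center (a point): Core plug: yellow round foot 38 mm across and 26 mm tall, black stem 20 mm across on top of it, 72 mm tall in all, about 70 g. This point is its centre, 36 mm above its underside; own z up. Stands in the +y outer pocket of the tray of two.
- plug_b_center (a point): Core plug: yellow round foot 38 mm across and 26 mm tall, black stem 20 mm across on top of it, 72 mm tall in all, about 70 g. This point is its centre, 36 mm above its underside; own z up. Stands in the -y outer pocket of the tray of two.
- cleaner_mid (a point): White cleaner bottle with blue label, 56 mm across, 170 mm tall. Bystander, to be left alone. This point is its centre.
- mug_mid (a point): Blue mug, 72 mm across, 90 mm tall. Bystander, to be left alone. This point is its centre.
- tape_mid (a point): Roll of whitish tape lying flat, 84 mm across, 24 mm tall. Bystander, to be left alone. This point is its centre.
- stapler_mid (a point): Red and black stapler, 35 by 120 mm, 38 mm tall. Bystander, to be left alone. This point is its centre.
- ink_mid (a point): Small green ink jar, 38 mm across, 65 mm tall. Bystander, to be left alone. This point is its centre.
- weight_mid (a point): Brass paperweight, 40 mm across, 35 mm tall. Bystander, to be left alone. This point is its centre.
Things that resemble listed ones, but are neither listed nor needed, are in the scene too. What is shaped like the part that bears tray_one_center but green or yellow is not meant.

How it is judged:
By the outcome, as a careful person would: the job done as asked, in the order asked, and still so for the second after the job is handed in, with the robot touching nothing.
It also fails if it takes over 72 s, if anything falls off the work surface, if the arm or the gripper's body presses on something with over 40 N, if the wrist force passes 120 N, or if a joint passes its speed limit or range.

## Working session

There is one attempt and no reset: what is moved stays moved. The work goes in short steps, Python scripts to look and compute and a tool call to move; the robot and the scene stay as the last step left them, time stands still between calls to the robot, and variables do not carry over. Pictures are saved under pics/ and viewed, and the job is handed in when it is done.

Besides the shell and the picture viewer there is one more tool, called after "Call:" as name(argument=value, ...), one argument or row to a line, values as JSON. move_arm: Moves the arm, as the interface text tells. Its arguments: {"type":"object","properties":{"rows":{"type":"array"}},"required":["rows"]}

```bash
mkdir -p pics; ls; cat > h.py <<'E'
import numpy as np, cv2
from cell import env
from scipy.spatial.transform import Rotation as R
def snap(n,f):
    p,d=env.read_camera(n); c=env.calibration(n)
    cv2.imwrite(f'pics/{f}.png',p); np.savez(f'pics/{f}.npz',p=p,d=d,eye=c['eye'],rot=c['rotation'],vf=c['vertical_fov'],cx=c['cx'],cy=c['cy'],dist=c['dist'])
    return p,d,c
def load(f): return np.load(f'pics/{f}.npz')
def K(c):
    f=240/np.tan(np.radians(float(c['vf']))/2)
    return np.array([[f,0,float(c['cx'])],[0,f,float(c['cy'])],[0,0,1]])
def world(c,uv,depth):
    uv=np.asarray(uv,float).reshape(-1,1,2); n=cv2.undistortPoints(uv,K(c),c['dist']).reshape(-1,2)
    depth=np.asarray(depth,float).reshape(-1,1)
    pc=np.hstack([n[:,:1]*depth,-n[:,1:]*depth,-depth])
    return pc@np.asarray(c['rot']).reshape(3,3).T+c['eye']
def plane(c,uv,z):
    a=world(c,uv,np.ones(len(np.asarray(uv).reshape(-1,2)))); e=c['eye']; d=a-e
    return e+d*((z-e[2])/d[:,2:])
def proj(c,P):
    P=np.atleast_2d(np.asarray(P,float)); pc=(P-c['eye'])@np.asarray(c['rot']).reshape(3,3)
    pc=pc*[1,-1,-1]
    return cv2.projectPoints(pc.reshape(-1,1,3),np.zeros(3),np.zeros(3),K(c),c['dist'])[0].reshape(-1,2)
def cloud(c):
    v,u=np.mgrid[:480,:640]; return world(c,np.stack([u,v],-1).reshape(-1,2),c['d'].reshape(-1)).reshape(480,640,3)
E
python3 - <<'E'
from h import *
for n in ['side','top','wrist']:
    p,d,c=snap(n,n+'0'); print(n,c['eye'],c['vertical_fov'],c['dist'],np.round(np.array(c['rotation']),3).tolist())
print(env.state())
E
```

```text
pics
side [ 168.12279322 -593.93117128  808.78142135] 55.7088530645869 [-0.04911144  0.          0.          0.          0.        ] [0.821, -0.02, -0.505]
top [ 369.75934508    7.45101014 1396.01525034] 42.50374359257564 [0.05087098 0.         0.         0.         0.        ] [0.103, -0.008, -1.568]
wrist [127.35460198 614.89917409 384.47504971] 62.288004139095264 [-0.00349315  0.          0.          0.          0.        ] [-0.249, 0.001, 1.255]
{'t': 0.15, 'joints': array([ 1.15041893e+00,  4.91413373e-01,  1.55927101e+00,  4.95907629e-06,
        1.09169601e+00, -1.05645855e-01]), 'qvel': array([ 0.0001903 , -0.00221309, -0.00047646,  0.00147658, -0.00146164,
       -0.00193918]), 'tau': array([ 2.46614734e-03, -6.12889910e+01, -2.58280832e+01,  6.92915311e-02,
        4.72903729e-02, -4.59206331e-05]), 'eef_pos': array([193.42214798, 594.16803114, 233.21402215]), 'tcp_rot': array([-1.57070889e+00,  7.82887371e-04,  1.25606253e+00]), 'ft_force': array([-0.30476742,  0.87918291,  0.40861941]), 'moment': array([-0.0324615 ,  0.01384123, -0.02039295]), 'opening': 0.9978447675246154}
```

```bash
python3 - <<'E'
s=open('h.py').read()
s=s.replace("rot=c['rotation']","rot=R.from_euler('xyz',c['rotation']).as_matrix()")
open('h.py','w').write(s)
import numpy as np
from scipy.spatial.transform import Rotation as R
rots={'side':[0.821,-0.02,-0.505],'top':[0.103,-0.008,-1.568],'wrist':[-0.249,0.001,1.255]}
E
python3 - <<'E'
import sys; sys.path.insert(0,'.')
E
cat > fix.py <<'E'
from h import *
for n in ['side','top','wrist']:
    c=env.calibration(n); z=dict(load(n+'0')); z['rot']=R.from_euler('xyz',c['rotation']).as_matrix(); np.savez(f'pics/{n}0.npz',**z)
    print(n, cloud(z)[240,320], z['d'][240,320])
E
python3 fix.py
```

```text
side [562.0823989  118.18278365  34.20087244] 1123.3379
top [516.75498878  12.92656951  -2.19374263] 1405.8362
wrist [ 2.21179116e+02  5.87541640e+02 -1.96194295e-01] 396.87616
```

View pics/side0.png

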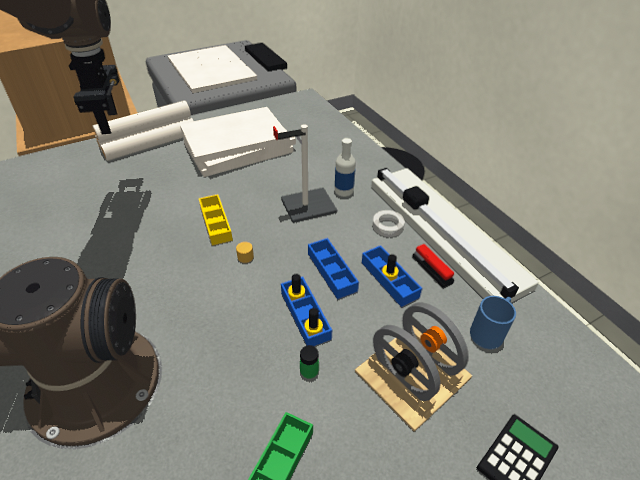

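View pics/top0.png

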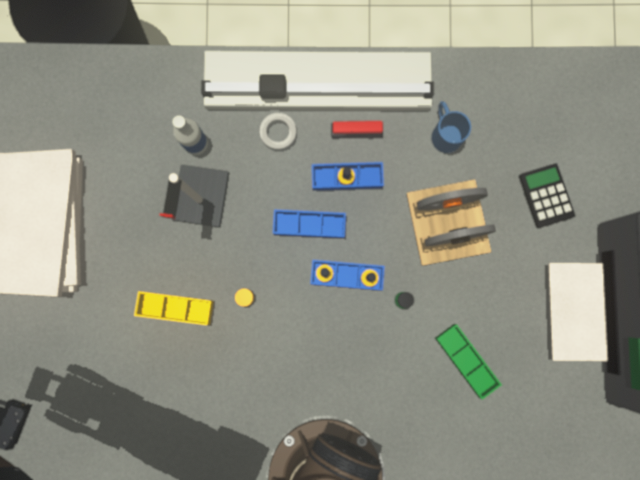

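View pics/wrist0.png

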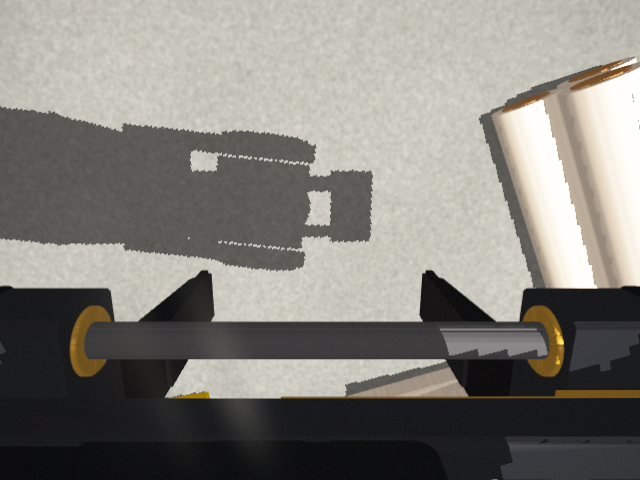

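```bash
python3 - <<'E'
from h import *
out=[]
for n,boxes in [('top',{'one':(300,155,395,200),'empty':(265,203,355,245),'two':(300,255,395,298)}),('side',{'one':(355,240,428,310),'empty':(302,234,362,303),'two':(275,272,335,350)})]:
    c=load(n+'0'); C=cloud(c); hsv=cv2.cvtColor(c['p'],cv2.COLOR_BGR2HSV)
    blue=(hsv[...,0]>100)&(hsv[...,0]<125)&(hsv[...,1]>120)
    for k,(a,b,e,f) in boxes.items():
        m=np.zeros_like(blue); m[b:f,a:e]=blue[b:f,a:e]
        P=C[m]; 
        r=P[(P[:,2]>28)&(P[:,2]<42)]
        rect=cv2.minAreaRect(r[:,:2].astype(np.float32))
        print(n,k,len(P),len(r),np.round(rect[0],1),np.round(rect[1],1),round(rect[2],1),'z',np.percentile(P[:,2],[2,50,90,98]).round(1))
    # table
    T=C[...,2]; print(n,'table med',np.median(T[abs(T)<12]))
crop=cv2.resize(load('top0')['p'][100:300,150:500],None,fx=2.2,fy=2.2,interpolation=cv2.INTER_CUBIC); cv2.imwrite('pics/c1.png',crop)
crop=cv2.resize(load('side0')['p'][110:430,260:540],None,fx=1.85,fy=1.85,interpolation=cv2.INTER_CUBIC); cv2.imwrite('pics/c2.png',crop)
E
```

```text
top one 1352 348 [659.9 -48.1] [ 55.1 156.2] 2.3 z [-1.6  6.8 33.8 37.8]
top empty 1720 354 [550.5  37.5] [158.   54.3] 87.3 z [-2.1  5.5 32.9 37.1]
top two 1092 321 [436.  -47.5] [157.5  53.2] 85.5 z [-1.7  6.6 34.6 37.5]
top table med -0.09421656643485221
side one 1553 449 [627.6 -48.5] [122.2 160.8] 2.1 z [ 1.2 19.5 34.4 37.5]
side empty 1800 500 [512.2  35.8] [173.7 134.5] 87.0 z [ 1.6 19.  34.4 36.5]
side two 1511 492 [472.2 -49.4] [161.8 126.3] 84.9 z [ 1.  22.6 34.9 53.6]
side table med 0.2109679305588088
```

View pics/c1.png

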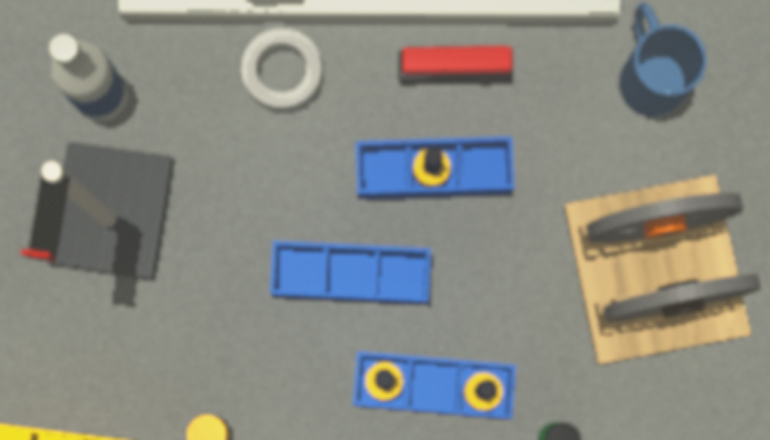

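View pics/c2.png

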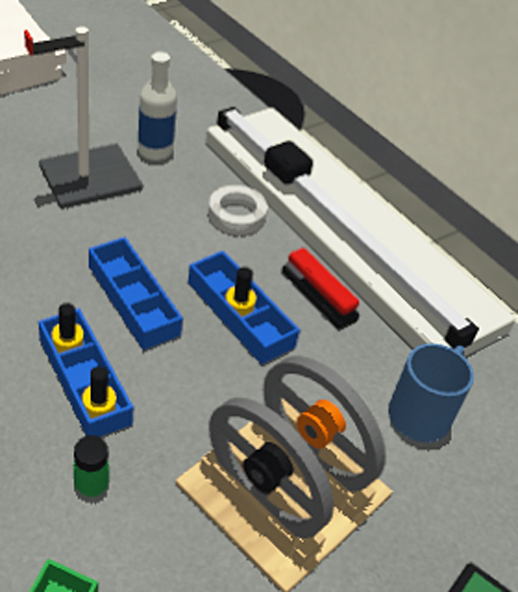

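```bash
python3 - <<'E'
from h import *
for n in ['top','side']:
    c=load(n+'0'); C=cloud(c); P=C.reshape(-1,3)
    rk=P[(P[:,0]>420)&(P[:,0]<720)&(P[:,1]<-150)&(P[:,1]>-380)]
    s=rk[(rk[:,2]>34)&(rk[:,2]<46)]
    if n=='top':
        print('rack',cv2.minAreaRect(s[:,:2].astype(np.float32)))
    w=rk[(rk[:,2]>75)]
    # split
    hi=rk[rk[:,2]>148]
    print(n,len(hi),np.percentile(rk[:,2],[99,99.9]))
    km=cv2.kmeans(hi.astype(np.float32),2,None,(3,50,.1),5,0)
    for i in range(2):
        q=hi[km[1].ravel()==i]; print(' top cluster',len(q),q.mean(0).round(1),q[:,2].max().round(1))
    hk=P[(P[:,0]>500)&(P[:,0]<720)&(P[:,1]>180)&(P[:,1]<380)]
    for a,b in [(228,246),(246,257),(257,270)]:
        q=hk[(hk[:,2]>a)&(hk[:,2]<b)]
        if len(q): print(' hook',a,b,len(q),q.mean(0).round(1),q.min(0).round(1),q.max(0).round(1))
c=load('top0'); cv2.imwrite('pics/c3.png',cv2.resize(c['p'][155:250,150:240],None,fx=6,fy=6,interpolation=cv2.INTER_CUBIC))
cv2.imwrite('pics/c4.png',cv2.resize(c['p'][170:270,400:500],None,fx=6,fy=6,interpolation=cv2.INTER_CUBIC))
c=load('side0'); cv2.imwrite('pics/c5.png',cv2.resize(c['p'][110:220,260:360],None,fx=5.5,fy=5.5,interpolation=cv2.INTER_CUBIC))
cv2.imwrite('pics/c6.png',cv2.resize(c['p'][295:425,350:480],None,fx=4.5,fy=4.5,interpolation=cv2.INTER_CUBIC))
E
```

```text
rack ((608.2619018554688, -266.72454833984375), (217.32899475097656, 144.30532836914062), 10.98464298248291)
top 555 [159.41867188 163.10052341]
 top cluster 274 [ 517.6 -283.1  156.3] 164.4
 top cluster 281 [ 595.5 -267.1  156.3] 164.0
 hook 228 246 454 [570.3 291.4 239.4] [531.1 275.8 229.6] [609.7 308.6 246. ]
 hook 246 257 88 [593.1 288.6 252. ] [530.5 279.6 246. ] [616.  306.9 257. ]
 hook 257 270 31 [534.1 296.3 259.6] [530.6 284.5 257.1] [538.5 308.4 263.6]
side 842 [159.10463175 161.1229897 ]
 top cluster 406 [ 595.2 -270.4  155.2] 162.4
 top cluster 436 [ 517.5 -286.3  155.3] 162.2
 hook 228 246 219 [572.5 289.3 239.1] [530.8 274.7 228.1] [613.4 308.8 245.8]
 hook 246 257 53 [579.7 289.3 251.3] [531.3 278.6 246.1] [613.7 310.9 256.7]
 hook 257 270 15 [534.4 297.9 259.7] [531.3 285.2 257.9] [537.6 309.9 261.2]
```

View pics/c3.png

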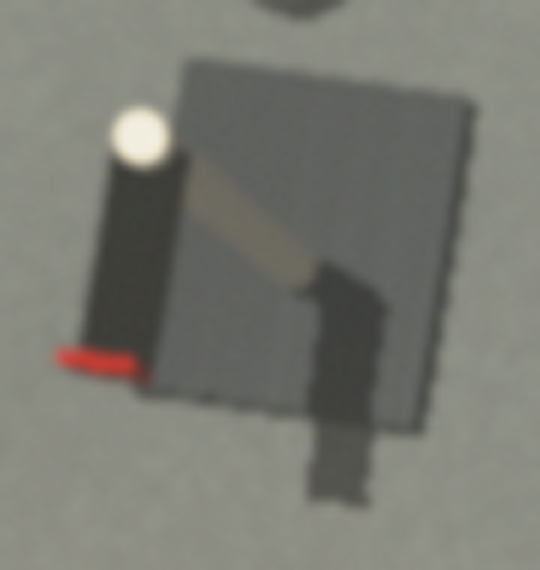

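View pics/c4.png

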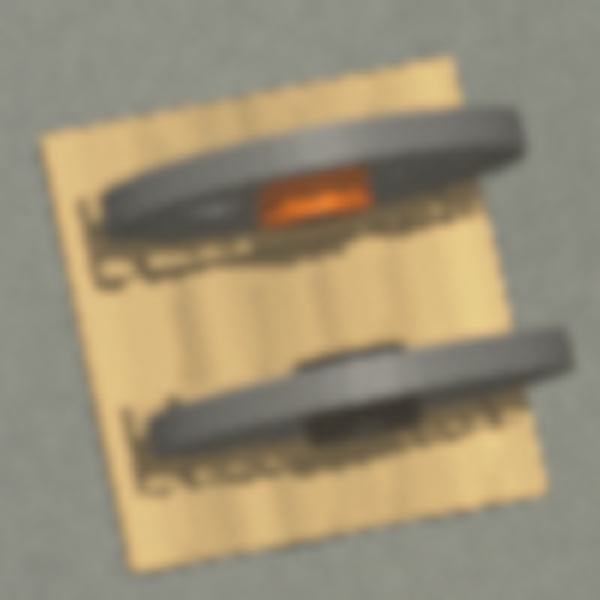

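View pics/c5.png

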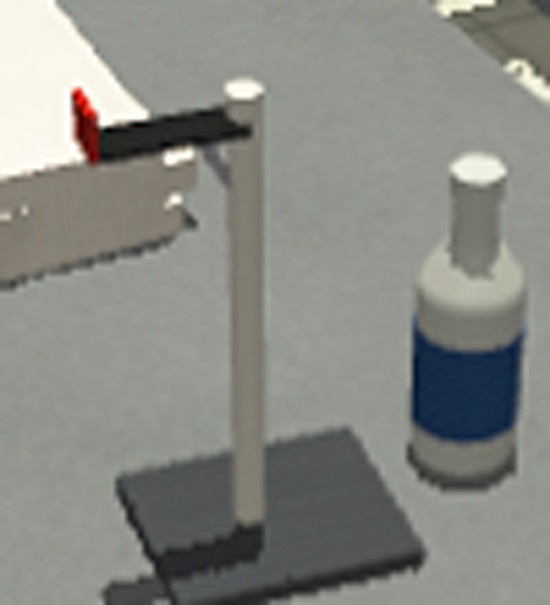

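View pics/c6.png

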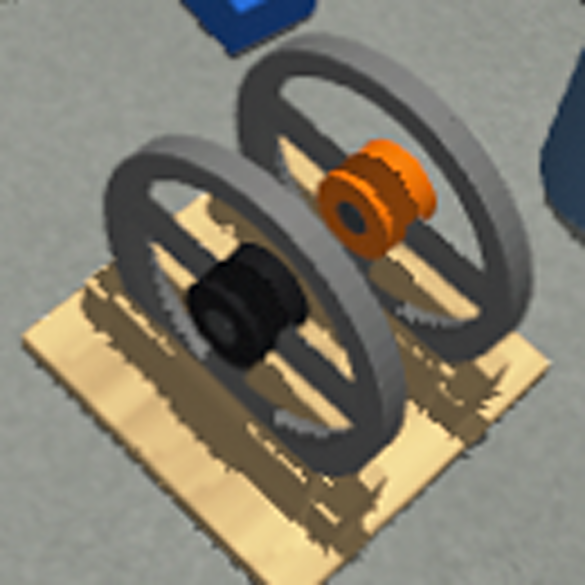

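```bash
python3 - <<'E'
from h import *
from scipy.optimize import least_squares
c=load('top0'); s=load('side0')
q=np.array([(42,135),(455,57),(548,492),(135,572)])/6+[400,170]
W=plane(c,q-.4,40); print(W.round(1)); 
print('rack mid',W.mean(0).round(1),'sides',[np.linalg.norm(W[i]-W[(i+1)%4]).round(1) for i in range(4)])
ax=(W[0]+W[1]-W[2]-W[3])[:2]; print('axle yaw',np.arctan2(ax[1],ax[0])); 
P=np.vstack([cloud(c).reshape(-1,3),cloud(s).reshape(-1,3)]); src=np.r_[np.zeros(307200),np.ones(307200)]
def fit(x0,y0,srcs):
    m=(abs(P[:,0]-x0)<32)&(abs(P[:,1]-y0)<90)&(P[:,2]>112)&(P[:,2]<168)&np.isin(src,srcs); Q=P[m]
    def res(p):
        x,y,z,yaw,lean=p; a=np.array([np.cos(yaw)*np.cos(lean),np.sin(yaw)*np.cos(lean),np.sin(lean)])
        d=Q-[x,y,z]; t=d@a; r=np.linalg.norm(d-np.outer(t,a),axis=1)
        A=abs(t)-7; B=abs(r-68.5)-6.5
        return np.where((A<0)&(B<0),np.maximum(A,B),np.hypot(np.maximum(A,0),np.maximum(B,0)))
    o=least_squares(res,[x0,y0,85,.2,0],loss='soft_l1'); print(len(Q),o.x.round(3),np.median(abs(o.fun)).round(2))
for x0,y0 in [(595.5,-269),(517,-285)]:
    for k in ([0],[1],[0,1]): fit(x0,y0,k)
# hook
pp=np.array([[141,136]])/6+[150,155]-.4; tp=np.array([[104,362]])/6+[150,155]-.4
A=plane(c,pp,253)[0]; B=plane(c,tp,260)[0]; print('top: post',A.round(1),'tip',B.round(1),np.linalg.norm((A-B)[:2]),np.arctan2(*(A-B)[1::-1]))
pp=np.array([[244,92]])/5.5+[260,110]-.4; tp=np.array([[81,93]])/5.5+[260,110]-.4
A=plane(s,pp,253)[0]; B=plane(s,tp,260)[0]; print('side: post',A.round(1),'tip',B.round(1),np.linalg.norm((A-B)[:2]),np.arctan2(*(A-B)[1::-1]))
# cloud of hook strap
m=(P[:,0]>540)&(P[:,0]<600)&(P[:,1]>265)&(P[:,1]<320)&(P[:,2]>234)&(P[:,2]<246)
for k in (0,1):
    Q=P[m&(src==k)]; f=np.polyfit(Q[:,0],Q[:,1],1); print('strap',len(Q),np.arctan(f[0]).round(3),np.median(Q,0).round(1), 'rect',cv2.minAreaRect(Q[:,:2].astype(np.float32)))
E
```

```text
[[ 620.3 -179.7   40. ]
 [ 650.1 -333.1   40. ]
 [ 488.1 -363.7   40. ]
 [ 458.  -212.1   40. ]]
rack mid [ 554.1 -272.2   40. ] sides [np.float64(156.3), np.float64(164.9), np.float64(154.6), np.float64(165.5)]
axle yaw 0.1921498554762594
518 [ 5.96904e+02 -2.68477e+02  8.53350e+01  1.68000e-01  1.40000e-02] 1.04
842 [ 5.98621e+02 -2.66951e+02  8.51400e+01  1.67000e-01  2.70000e-02] 0.59
1360 [ 5.98106e+02 -2.67447e+02  8.51570e+01  1.68000e-01  2.10000e-02] 0.74
495 [ 5.19120e+02 -2.84409e+02  8.53320e+01  1.97000e-01  1.90000e-02] 1.13
891 [ 5.19856e+02 -2.82372e+02  8.49320e+01  1.88000e-01  1.90000e-02] 0.57
1386 [ 5.19677e+02 -2.83036e+02  8.50480e+01  1.88000e-01  1.70000e-02] 0.77
top: post [606.9 287.3 253. ] tip [534.7 295.  260. ] 72.64300154001491 -0.10629139391207044
side: post [606.  286.6 253. ] tip [537.2 306.9 260. ] 71.76460826986403 -0.2870135106746959
strap 404 -0.139 [570.1 291.6 239.4] rect ((570.0543212890625, 292.73284912109375), (25.59967041015625, 62.127193450927734), 81.97247314453125)
strap 160 -0.122 [569.8 289.2 239.4] rect ((570.9556884765625, 292.16015625), (27.832103729248047, 60.15546798706055), 81.70564270019531)
```

```bash
cat > plan.py <<'E'
from h import *
import json,sys
def rows(p0,y0,p1,y1,n,grip,nd=2,ramp=True):
    s=np.linspace(0,1,n+1)
    if ramp and n>=5:
        v=np.minimum(1,np.minimum((np.arange(n)+1)/2.5,(n-np.arange(n))/3.)); s=np.r_[0,np.cumsum(v)/v.sum()]
    p=np.array(p0,float); y=y0; out=[]
    for i in range(n):
        tp=np.array(p0)+(np.array(p1)-p0)*s[i+1]; ty=y0+(y1-y0)*s[i+1]
        d=tp-p; t=[d[0]*np.cos(y)+d[1]*np.sin(y),-d[2],-d[0]*np.sin(y)+d[1]*np.cos(y)]
        r={'tx':round(t[0]/10,nd),'ty':round(t[1]/10,nd),'tz':round(t[2]/10,nd),'ry':round(-(ty-y),3),'grip':grip}
        r={k:v for k,v in r.items() if v or k=='grip'}
        out.append(r)
        dx=r.get('tx',0)*10;dz=r.get('tz',0)*10
        p=p+[dx*np.cos(y)-dz*np.sin(y),dx*np.sin(y)+dz*np.cos(y),-r.get('ty',0)*10]; y-=r.get('ry',0)
    return out,p,y
def show(wps,p=None,y=None):
    s=env.state()
    p=s['eef_pos'] if p is None else p; y=s['tcp_rot'][2] if y is None else y
    al=[]
    for (p1,y1,n,g) in wps:
        o,p,y=rows(p,y,p1,y1,n,g); al+=o
    for i in range(0,len(al),10): print(json.dumps(al[i:i+10]))
    print('end',np.round(p,1),round(y,3),len(al))
def st():
    s=env.state(); print('t',round(s['t'],2),'tcp',s['eef_pos'].round(1),'rot',s['tcp_rot'].round(4),'F',s['ft_force'].round(1),'open',round(float(s['opening']),3),'q',s['joints'].round(2))
E
python3 - <<'E'
from plan import *
show([((596.8,-267.5,215),0.17,30,50)])
E
```

```text
[{"tx": -0.99, "ty": 0.03, "tz": -0.92, "ry": 0.015, "grip": 50}, {"tx": -1.94, "ty": 0.05, "tz": -1.88, "ry": 0.031, "grip": 50}, {"tx": -2.35, "ty": 0.06, "tz": -2.41, "ry": 0.039, "grip": 50}, {"tx": -2.26, "ty": 0.07, "tz": -2.51, "ry": 0.038, "grip": 50}, {"tx": -2.16, "ty": 0.06, "tz": -2.59, "ry": 0.039, "grip": 50}, {"tx": -2.06, "ty": 0.07, "tz": -2.67, "ry": 0.038, "grip": 50}, {"tx": -1.95, "ty": 0.06, "tz": -2.75, "ry": 0.039, "grip": 50}, {"tx": -1.85, "ty": 0.07, "tz": -2.83, "ry": 0.038, "grip": 50}, {"tx": -1.74, "ty": 0.06, "tz": -2.89, "ry": 0.039, "grip": 50}, {"tx": -1.62, "ty": 0.06, "tz": -2.96, "ry": 0.038, "grip": 50}]
[{"tx": -1.51, "ty": 0.07, "tz": -3.01, "ry": 0.039, "grip": 50}, {"tx": -1.4, "ty": 0.06, "tz": -3.08, "ry": 0.038, "grip": 50}, {"tx": -1.27, "ty": 0.07, "tz": -3.12, "ry": 0.039, "grip": 50}, {"tx": -1.15, "ty": 0.06, "tz": -3.17, "ry": 0.038, "grip": 50}, {"tx": -1.03, "ty": 0.07, "tz": -3.21, "ry": 0.039, "grip": 50}, {"tx": -0.9, "ty": 0.06, "tz": -3.25, "ry": 0.038, "grip": 50}, {"tx": -0.78, "ty": 0.07, "tz": -3.29, "ry": 0.039, "grip": 
[... 177 characters left out ...]
: 0.038, "grip": 50}]
[{"tx": -0.26, "ty": 0.06, "tz": -3.36, "ry": 0.039, "grip": 50}, {"tx": -0.14, "ty": 0.07, "tz": -3.37, "ry": 0.038, "grip": 50}, {"tx": -0.01, "ty": 0.06, "tz": -3.38, "ry": 0.039, "grip": 50}, {"tx": 0.13, "ty": 0.07, "tz": -3.37, "ry": 0.038, "grip": 50}, {"tx": 0.25, "ty": 0.06, "tz": -3.36, "ry": 0.039, "grip": 50}, {"tx": 0.38, "ty": 0.07, "tz": -3.36, "ry": 0.039, "grip": 50}, {"tx": 0.52, "ty": 0.06, "tz": -3.33, "ry": 0.038, "grip": 50}, {"tx": 0.64, "ty": 0.07, "tz": -3.31, "ry": 0.039, "grip": 50}, {"tx": 0.51, "ty": 0.04, "tz": -2.19, "ry": 0.025, "grip": 50}, {"tx": 0.28, "ty": 0.02, "tz": -1.09, "ry": 0.013, "grip": 50}]
end [ 596.8 -267.5  215. ] 0.17 30
```

Call:
move_arm(
  rows=[
    {"tx": -1,"tz": -0.9,"ry": 0.015,"grip": 50},
    {"tx": -1.9,"tz": -1.9,"ry": 0.03,"grip": 50},
    {"tx": -2.35,"tz": -2.4,"ry": 0.04,"grip": 50},
    {"tx": -2.25,"tz": -2.5,"ry": 0.04,"grip": 50},
    {"tx": -2.15,"tz": -2.6,"ry": 0.04,"grip": 50},
    {"tx": -2.05,"tz": -2.7,"ry": 0.04,"grip": 50},
    {"tx": -1.95,"tz": -2.75,"ry": 0.04,"grip": 50},
    {"tx": -1.85,"tz": -2.85,"ry": 0.04,"grip": 50},
    {"tx": -1.75,"tz": -2.9,"ry": 0.04,"grip": 50},
    {"tx": -1.6,"tz": -2.95,"ry": 0.04,"grip": 50},
  ],
)

```text
validation failed for argument at $.ro...
```

Call:
move_arm(
  rows=[
    {"tx": -1.5,"ty": 0.1,"tz": -3.0,"ry": 0.04,"grip": 50},
    {"tx": -1.4,"ty": 0.1,"tz": -3.1,"ry": 0.04,"grip": 50},
    {"tx": -1.25,"ty": 0.1,"tz": -3.1,"ry": 0.04,"grip": 50},
    {"tx": -1.15,"ty": 0.1,"tz": -3.2,"ry": 0.04,"grip": 50},
    {"tx": -1.0,"ty": 0.1,"tz": -3.2,"ry": 0.04,"grip": 50},
    {"tx": -0.9,"ty": 0.1,"tz": -3.25,"ry": 0.04,"grip": 50},
    {"tx": -0.8,"ty": 0.1,"tz": -3.3,"ry": 0.04,"grip": 50},
    {"tx": -0.65,"ty": 0.1,"tz": -3.3,"ry": 0.04,"grip": 50},
    {"tx": -0.5,"ty": 0.1,"tz": -3.3,"ry": 0.04,"grip": 50},
    {"tx": -0.4,"ty": 0.1,"tz": -3.35,"ry": 0.04,"grip": 50},
  ],
)

```text
validation failed for argument at $.ro...
```

```bash
python3 - <<'E'
from plan import *
st()
show([((596.8,-267.5,205),0.17,12,50)])
E
```

```text
t 0.15 tcp [193.4 594.2 233.2] rot [-1.5707e+00  8.0000e-04  1.2561e+00] F [-0.3  0.9  0.4] open 0.998 q [ 1.15  0.49  1.56  0.    1.09 -0.11]
[{"tx": -2.72, "ty": 0.11, "tz": -2.55, "ry": 0.043, "grip": 50}, {"tx": -5.23, "ty": 0.22, "tz": -5.33, "ry": 0.085, "grip": 50}, {"tx": -5.93, "ty": 0.28, "tz": -7.19, "ry": 0.106, "grip": 50}, {"tx": -5.15, "ty": 0.28, "tz": -7.78, "ry": 0.107, "grip": 50}, {"tx": -4.28, "ty": 0.27, "tz": -8.29, "ry": 0.106, "grip": 50}, {"tx": -3.39, "ty": 0.28, "tz": -8.69, "ry": 0.107, "grip": 50}, {"tx": -2.43, "ty": 0.27, "tz": -9.0, "ry": 0.106, "grip": 50}, {"tx": -1.47, "ty": 0.28, "tz": -9.22, "ry": 0.107, "grip": 50}, {"tx": -0.48, "ty": 0.28, "tz": -9.31, "ry": 0.106, "grip": 50}, {"tx": 0.51, "ty": 0.27, "tz": -9.32, "ry": 0.107, "grip": 50}]
[{"tx": 1.0, "ty": 0.19, "tz": -6.13, "ry": 0.071, "grip": 50}, {"tx": 0.72, "ty": 0.09, "tz": -3.03, "ry": 0.035, "grip": 50}]
end [ 596.8 -267.5  205. ] 0.17 12
```

Call:
move_arm(
  rows=[
    {"tx": -1,"ty": 0,"tz": -0.9,"rx": 0,"ry": 0.015,"rz": 0,"grip": 50},
    {"tx": -1.9,"ty": 0,"tz": -1.9,"rx": 0,"ry": 0.03,"rz": 0,"grip": 50},
    {"tx": -2.35,"ty": 0,"tz": -2.4,"rx": 0,"ry": 0.04,"rz": 0,"grip": 50},
    {"tx": -2.25,"ty": 0,"tz": -2.5,"rx": 0,"ry": 0.04,"rz": 0,"grip": 50},
    {"tx": -2.15,"ty": 0,"tz": -2.6,"rx": 0,"ry": 0.04,"rz": 0,"grip": 50},
    {"tx": -2.05,"ty": 0,"tz": -2.7,"rx": 0,"ry": 0.04,"rz": 0,"grip": 50},
    {"tx": -1.95,"ty": 0,"tz": -2.75,"rx": 0,"ry": 0.04,"rz": 0,"grip": 50},
    {"tx": -1.85,"ty": 0,"tz": -2.85,"rx": 0,"ry": 0.04,"rz": 0,"grip": 50},
    {"tx": -1.75,"ty": 0,"tz": -2.9,"rx": 0,"ry": 0.04,"rz": 0,"grip": 50},
    {"tx": -1.6,"ty": 0,"tz": -2.95,"rx": 0,"ry": 0.04,"rz": 0,"grip": 50},
  ],
)

```text
t: 0.98
eef_pos: [325.0, 311.6, 233.6]
tcp_rot: [-1.571, -0.0, 0.889]
ft_force: [1.1, 0.3, 0.2]
opening: 0.499
```

```bash
sed -i "s/^        r={k:v for.*$//; s/'ry':round(-(ty-y),3),/'rx':0,'ry':round(-(ty-y),3),'rz':0,/" plan.py; python3 - <<'E'
from plan import *
st()
E
```

```text
t 0.98 tcp [325.  311.6 233.6] rot [-1.5708e+00 -1.0000e-04  8.8930e-01] F [1.1 0.3 0.2] open 0.499 q [ 0.62  0.24  1.97  0.    0.93 -0.27]
```

```bash
python3 - <<'E'
from plan import *
show([((596.8,-267.5,205),0.17,20,45)])
E
```

```text
[{"tx": -0.61, "ty": 0.06, "tz": -1.27, "rx": 0, "ry": 0.016, "rz": 0, "grip": 45}, {"tx": -1.19, "ty": 0.13, "tz": -2.55, "rx": 0, "ry": 0.031, "rz": 0, "grip": 45}, {"tx": -1.38, "ty": 0.16, "tz": -3.23, "rx": 0, "ry": 0.04, "rz": 0, "grip": 45}, {"tx": -1.25, "ty": 0.15, "tz": -3.28, "rx": 0, "ry": 0.039, "rz": 0, "grip": 45}, {"tx": -1.12, "ty": 0.16, "tz": -3.34, "rx": 0, "ry": 0.04, "rz": 0, "grip": 45}, {"tx": -0.98, "ty": 0.16, "tz": -3.37, "rx": 0, "ry": 0.04, "rz": 0, "grip": 45}, {"tx": -0.85, "ty": 0.16, "tz": -3.41, "rx": 0, "ry": 0.039, "rz": 0, "grip": 45}, {"tx": -0.72, "ty": 0.15, "tz": -3.44, "rx": 0, "ry": 0.04, "rz": 0, "grip": 45}, {"tx": -0.58, "ty": 0.16, "tz": -3.47, "rx": 0, "ry": 0.039, "rz": 0, "grip": 45}, {"tx": -0.44, "ty": 0.16, "tz": -3.48, "rx": 0, "ry": 0.04, "rz": 0, "grip": 45}]
[{"tx": -0.31, "ty": 0.15, "tz": -3.51, "rx": 0, "ry": 0.039, "rz": 0, "grip": 45}, {"tx": -0.16, "ty": 0.16, "tz": -3.51, "rx": 0, "ry": 0.04, "rz": 0, "grip": 45}, {"tx": -0.03, "ty": 0.16, "tz": -3.51, "rx": 0, "ry": 0.039, "rz": 0, "grip": 45}, {"tx": 0.11, "ty": 0.16, "tz": -3.51, "rx": 0, "ry": 0.04, "rz": 0, "grip": 45}, {"tx": 0.25, "ty": 0.15, "tz": -3.51, "rx": 0, "ry": 0.039, "rz": 0, "grip": 45}, {"tx": 0.39, "ty": 0.16, "tz": -3.49, "rx": 0, "ry": 0.04, "rz": 0, "grip": 45}, {"tx": 0.53, "ty": 0.16, "tz": -3.48, "rx": 0, "ry": 0.039, "rz": 0, "grip": 45}, {"tx": 0.66, "ty": 0.16, "tz": -3.45, "rx": 0, "ry": 0.04, "rz": 0, "grip": 45}, {"tx": 0.53, "ty": 0.1, "tz": -2.28, "rx": 0, "ry": 0.026, "rz": 0, "grip": 45}, {"tx": 0.3, "ty": 0.05, "tz": -1.14, "rx": 0, "ry": 0.013, "rz": 0, "grip": 45}]
end [ 596.8 -267.5  205. ] 0.17 20
```

Call:
move_arm(
  rows=[
    {"tx": -0.6,"ty": 0.1,"tz": -1.3,"rx": 0,"ry": 0.02,"rz": 0,"grip": 45},
    {"tx": -1.2,"ty": 0.1,"tz": -2.5,"rx": 0,"ry": 0.03,"rz": 0,"grip": 45},
    {"tx": -1.4,"ty": 0.2,"tz": -3.2,"rx": 0,"ry": 0.04,"rz": 0,"grip": 45},
    {"tx": -1.25,"ty": 0.15,"tz": -3.3,"rx": 0,"ry": 0.04,"rz": 0,"grip": 45},
    {"tx": -1.1,"ty": 0.15,"tz": -3.3,"rx": 0,"ry": 0.04,"rz": 0,"grip": 45},
    {"tx": -1.0,"ty": 0.15,"tz": -3.4,"rx": 0,"ry": 0.04,"rz": 0,"grip": 45},
    {"tx": -0.85,"ty": 0.15,"tz": -3.4,"rx": 0,"ry": 0.04,"rz": 0,"grip": 45},
    {"tx": -0.7,"ty": 0.15,"tz": -3.4,"rx": 0,"ry": 0.04,"rz": 0,"grip": 45},
    {"tx": -0.6,"ty": 0.15,"tz": -3.5,"rx": 0,"ry": 0.04,"rz": 0,"grip": 45},
    {"tx": -0.45,"ty": 0.15,"tz": -3.5,"rx": 0,"ry": 0.04,"rz": 0,"grip": 45},
  ],
)

```text
t: 1.82
eef_pos: [461.3, 18.4, 219.1]
tcp_rot: [-1.571, -0.0, 0.519]
ft_force: [-0.0, 0.3, 0.1]
opening: 0.452
```

Call:
move_arm(
  rows=[
    {"tx": -0.3,"ty": 0.15,"tz": -3.5,"rx": 0,"ry": 0.04,"rz": 0,"grip": 45},
    {"tx": -0.15,"ty": 0.15,"tz": -3.5,"rx": 0,"ry": 0.04,"rz": 0,"grip": 45},
    {"tx": 0,"ty": 0.15,"tz": -3.5,"rx": 0,"ry": 0.04,"rz": 0,"grip": 45},
    {"tx": 0.1,"ty": 0.15,"tz": -3.5,"rx": 0,"ry": 0.04,"rz": 0,"grip": 45},
    {"tx": 0.25,"ty": 0.15,"tz": -3.5,"rx": 0,"ry": 0.04,"rz": 0,"grip": 45},
    {"tx": 0.4,"ty": 0.15,"tz": -3.5,"rx": 0,"ry": 0.04,"rz": 0,"grip": 45},
    {"tx": 0.5,"ty": 0.15,"tz": -3.5,"rx": 0,"ry": 0.04,"rz": 0,"grip": 45},
    {"tx": 0.65,"ty": 0.15,"tz": -3.4,"rx": 0,"ry": 0.04,"rz": 0,"grip": 45},
    {"tx": 0.5,"ty": 0.1,"tz": -2.3,"rx": 0,"ry": 0.02,"rz": 0,"grip": 45},
    {"tx": 0.3,"ty": 0.1,"tz": -1.2,"rx": 0,"ry": 0.01,"rz": 0,"grip": 45},
  ],
)

```text
t: 2.65
eef_pos: [593.7, -269.8, 204.3]
tcp_rot: [-1.571, 0.0, 0.168]
ft_force: [-0.5, 0.3, -0.4]
opening: 0.451
```

```bash
python3 - <<'E'
from plan import *
st()
p,d,c=snap('wrist','w1'); st()
snap('side','s1')
E
```

```text
t 2.65 tcp [ 593.7 -269.8  204.3] rot [-1.5707e+00  2.0000e-04  1.6820e-01] F [-0.5  0.3 -0.4] open 0.451 q [-0.53  0.56  1.52 -0.    1.06 -0.7 ]
t 2.7 tcp [ 593.9 -270.2  204.1] rot [-1.5708e+00  3.0000e-04  1.6790e-01] F [-1.9  0.4 -0.2] open 0.449 q [-0.53  0.56  1.52 -0.    1.06 -0.7 ]
```

View pics/w1.png

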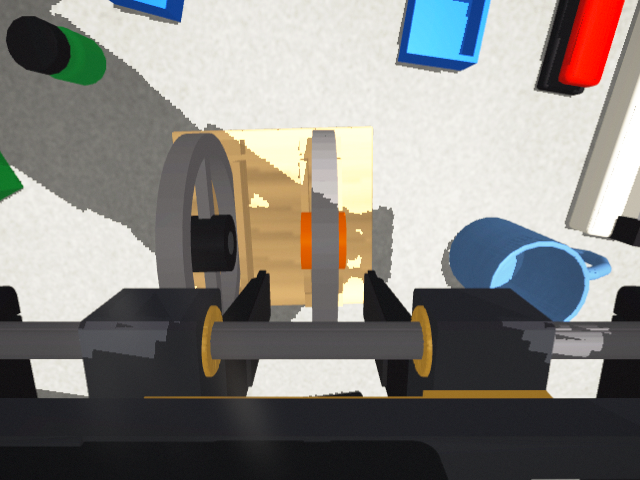

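View pics/s1.png

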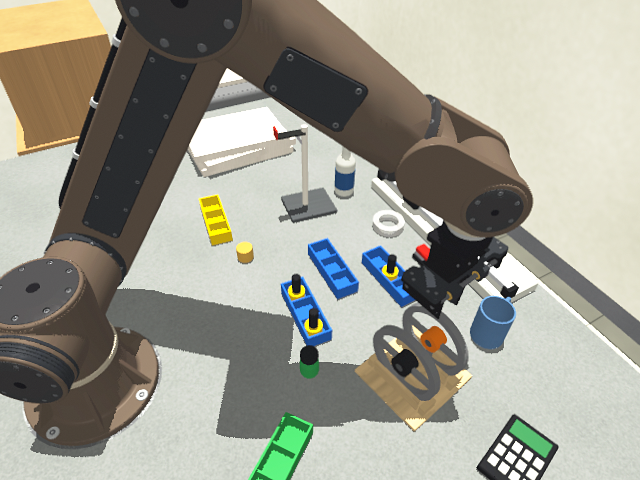

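```bash
python3 - <<'E'
from h import *
from scipy.optimize import least_squares
c=load('w1'); C=cloud(c); hsv=cv2.cvtColor(c['p'],cv2.COLOR_BGR2HSV)
m=np.zeros((480,640),bool); m[120:300,308:342]=True
Q=C[m&(hsv[...,1]<60)]; Q=Q[(Q[:,2]>60)&(Q[:,2]<166)]
print(len(Q),Q.max(0),Q.min(0))
def res(p):
    x,y,z,yaw,lean=p; a=np.array([np.cos(yaw)*np.cos(lean),np.sin(yaw)*np.cos(lean),np.sin(lean)])
    d=Q-[x,y,z]; t=d@a; r=np.linalg.norm(d-np.outer(t,a),axis=1)
    A=abs(t)-7; B=abs(r-68.5)-6.5
    return np.where((A<0)&(B<0),np.maximum(A,B),np.hypot(np.maximum(A,0),np.maximum(B,0)))
o=least_squares(res,[597,-267,85,.17,0],loss='soft_l1'); print(o.x.round(3),np.median(abs(o.fun)).round(2))
E
```

```text
4367 [ 606.25263885 -196.06009496  161.43393643] [ 577.84775519 -284.83754154   91.01890929]
[ 5.97173e+02 -2.70001e+02  8.49620e+01  1.66000e-01 -8.00000e-03] 0.36
```

Call:
move_arm(
  rows=[
    {"tx": 0.19,"ty": 0.4,"tz": 0.04,"rx": 0,"ry": 0,"rz": 0,"grip": 45},
    {"tx": 0.19,"ty": 0.8,"tz": 0.03,"rx": 0,"ry": 0,"rz": 0,"grip": 40},
    {"tx": 0,"ty": 1.0,"tz": 0,"rx": 0,"ry": 0,"rz": 0,"grip": 35},
    {"tx": 0,"ty": 0.8,"tz": 0,"rx": 0,"ry": 0,"rz": 0,"grip": 30},
    {"tx": 0,"ty": 0.4,"tz": 0,"rx": 0,"ry": 0,"rz": 0,"grip": 25},
    {"tx": 0,"ty": 0.07,"tz": 0,"rx": 0,"ry": 0,"rz": 0,"grip": 20},
    {"tx": 0,"ty": 0,"tz": 0,"rx": 0,"ry": 0,"rz": 0,"grip": 0},
    {"tx": 0,"ty": 0,"tz": 0,"rx": 0,"ry": 0,"rz": 0,"grip": 0},
    {"tx": 0,"ty": 0,"tz": 0,"rx": 0,"ry": 0,"rz": 0,"grip": 0},
    {"tx": 0,"ty": 0,"tz": 0,"rx": 0,"ry": 0,"rz": 0,"grip": 0},
  ],
)

```text
t: 3.58
eef_pos: [596.8, -265.9, 170.5]
tcp_rot: [-1.571, -0.0, 0.171]
ft_force: [-0.3, -1.1, -2.2]
opening: 0.145
```

```bash
python3 - <<'E'
from plan import *
st()
E
```

```text
t 3.58 tcp [ 596.8 -265.9  170.5] rot [-1.5707 -0.      0.171 ] F [-0.3 -1.1 -2.2] open 0.145 q [-0.52  0.59  1.55  0.    1.   -0.69]
```

Call:
move_arm(
  rows=[
    {"tx": 0,"ty": -0.3,"tz": 0,"rx": 0,"ry": 0,"rz": 0,"grip": 0},
    {"tx": 0,"ty": -0.6,"tz": 0,"rx": 0,"ry": 0,"rz": 0,"grip": 0},
    {"tx": 0,"ty": -0.8,"tz": 0,"rx": 0,"ry": 0,"rz": 0,"grip": 0},
    {"tx": 0,"ty": -1.0,"tz": 0,"rx": 0,"ry": 0,"rz": 0,"grip": 0},
    {"tx": 0,"ty": -1.2,"tz": 0,"rx": 0,"ry": 0,"rz": 0,"grip": 0},
    {"tx": 0,"ty": -1.5,"tz": 0,"rx": 0,"ry": 0,"rz": 0,"grip": 0},
    {"tx": 0,"ty": -1.6,"tz": 0,"rx": 0,"ry": 0,"rz": 0,"grip": 0},
    {"tx": 0,"ty": -1.4,"tz": 0,"rx": 0,"ry": 0,"rz": 0,"grip": 0},
    {"tx": 0,"ty": -0.8,"tz": 0,"rx": 0,"ry": 0,"rz": 0,"grip": 0},
    {"tx": 0,"ty": -0.3,"tz": 0,"rx": 0,"ry": 0,"rz": 0,"grip": 0},
  ],
)

```text
t: 4.42
eef_pos: [597.2, -266.0, 267.7]
tcp_rot: [-1.573, -0.002, 0.171]
ft_force: [-0.0, -0.2, -2.6]
opening: 0.145
```

```bash
python3 - <<'E'
from plan import *
st()
snap('side','s2'); st()
show([((490,301.7,293),-0.13,30,0)])
E
```

```text
t 4.42 tcp [ 597.2 -266.   267.7] rot [-1.5726 -0.0023  0.1711] F [-0.  -0.2 -2.6] open 0.145 q [-0.52  0.5   1.44  0.    1.19 -0.69]
t 4.47 tcp [ 597.1 -265.9  267.2] rot [-1.5722 -0.0018  0.171 ] F [-0.7 -0.4 -2.7] open 0.142 q [-0.52  0.5   1.44  0.    1.19 -0.69]
[{"tx": -0.01, "ty": -0.04, "tz": 0.82, "rx": 0, "ry": 0.004, "rz": 0, "grip": 0}, {"tx": -0.03, "ty": -0.07, "tz": 1.64, "rx": 0, "ry": 0.009, "rz": 0, "grip": 0}, {"tx": -0.06, "ty": -0.09, "tz": 2.05, "rx": 0, "ry": 0.01, "rz": 0, "grip": 0}, {"tx": -0.08, "ty": -0.09, "tz": 2.04, "rx": 0, "ry": 0.011, "rz": 0, "grip": 0}, {"tx": -0.1, "ty": -0.09, "tz": 2.05, "rx": 0, "ry": 0.011, "rz": 0, "grip": 0}, {"tx": -0.13, "ty": -0.1, "tz": 2.04, "rx": 0, "ry": 0.011, "rz": 0, "grip": 0}, {"tx": -0.14, "ty": -0.09, "tz": 2.05, "rx": 0, "ry": 0.01, "rz": 0, "grip": 0}, {"tx": -0.17, "ty": -0.09, "tz": 2.04, "rx": 0, "ry": 0.011, "rz": 0, "grip": 0}, {"tx": -0.19, "ty": -0.09, "tz": 2.04, "rx": 0, "ry": 0.011, "rz": 0, "grip": 0}, {"tx": -0.21, "ty": -0.09, "tz": 2.03, "rx": 0, "ry": 0.01, "rz": 0, "grip": 0}]
[{"tx": -0.23, "
[... 945 characters left out ...]
 0, "grip": 0}, {"tx": -0.49, "ty": -0.09, "tz": 1.99, "rx": 0, "ry": 0.011, "rz": 0, "grip": 0}, {"tx": -0.51, "ty": -0.09, "tz": 1.99, "rx": 0, "ry": 0.011, "rz": 0, "grip": 0}, {"tx": -0.54, "ty": -0.09, "tz": 1.97, "rx": 0, "ry": 0.01, "rz": 0, "grip": 0}, {"tx": -0.55, "ty": -0.1, "tz": 1.98, "rx": 0, "ry": 0.011, "rz": 0, "grip": 0}, {"tx": -0.57, "ty": -0.09, "tz": 1.96, "rx": 0, "ry": 0.011, "rz": 0, "grip": 0}, {"tx": -0.6, "ty": -0.09, "tz": 1.96, "rx": 0, "ry": 0.01, "rz": 0, "grip": 0}, {"tx": -0.41, "ty": -0.06, "tz": 1.31, "rx": 0, "ry": 0.007, "rz": 0, "grip": 0}, {"tx": -0.21, "ty": -0.03, "tz": 0.64, "rx": 0, "ry": 0.004, "rz": 0, "grip": 0}]
end [490.  301.6 293. ] -0.13 30
```

View pics/s2.png

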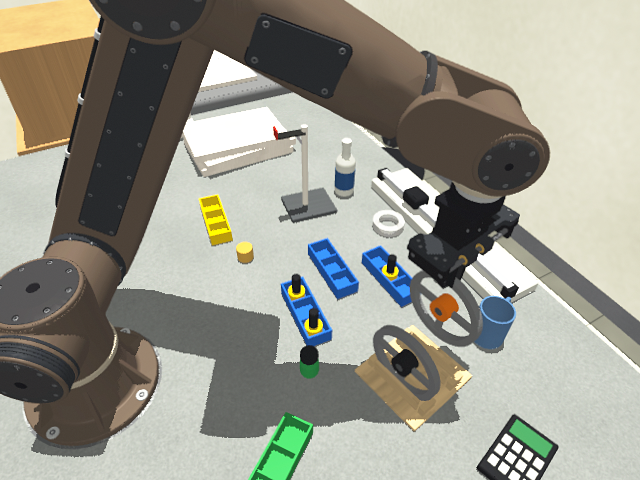

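Call:
move_arm(
  rows=[
    {"tx": 0,"ty": 0,"tz": 0.8,"rx": 0,"ry": 0,"rz": 0,"grip": 0},
    {"tx": 0,"ty": -0.1,"tz": 1.6,"rx": 0,"ry": 0.01,"rz": 0,"grip": 0},
    {"tx": -0.1,"ty": -0.1,"tz": 2,"rx": 0,"ry": 0.01,"rz": 0,"grip": 0},
    {"tx": -0.1,"ty": -0.1,"tz": 2.1,"rx": 0,"ry": 0.01,"rz": 0,"grip": 0},
    {"tx": -0.1,"ty": -0.1,"tz": 2.1,"rx": 0,"ry": 0.01,"rz": 0,"grip": 0},
    {"tx": -0.1,"ty": -0.1,"tz": 2.1,"rx": 0,"ry": 0.01,"rz": 0,"grip": 0},
    {"tx": -0.15,"ty": -0.1,"tz": 2.1,"rx": 0,"ry": 0.01,"rz": 0,"grip": 0},
    {"tx": -0.2,"ty": -0.1,"tz": 2.1,"rx": 0,"ry": 0.01,"rz": 0,"grip": 0},
    {"tx": -0.2,"ty": -0.1,"tz": 2.1,"rx": 0,"ry": 0.01,"rz": 0,"grip": 0},
    {"tx": -0.2,"ty": -0.1,"tz": 2.1,"rx": 0,"ry": 0.01,"rz": 0,"grip": 0},
  ],
)

```text
t: 5.3
eef_pos: [559.5, -76.4, 273.6]
tcp_rot: [-1.57, 0.002, 0.081]
ft_force: [-0.3, -0.3, -2.7]
opening: 0.139
```

Call:
move_arm(
  rows=[
    {"tx": -0.25,"ty": -0.1,"tz": 2.1,"rx": 0,"ry": 0.01,"rz": 0,"grip": 0},
    {"tx": -0.25,"ty": -0.1,"tz": 2.1,"rx": 0,"ry": 0.01,"rz": 0,"grip": 0},
    {"tx": -0.3,"ty": -0.1,"tz": 2.1,"rx": 0,"ry": 0.01,"rz": 0,"grip": 0},
    {"tx": -0.3,"ty": -0.1,"tz": 2.1,"rx": 0,"ry": 0.01,"rz": 0,"grip": 0},
    {"tx": -0.3,"ty": -0.1,"tz": 2.1,"rx": 0,"ry": 0.01,"rz": 0,"grip": 0},
    {"tx": -0.35,"ty": -0.1,"tz": 2.1,"rx": 0,"ry": 0.012,"rz": 0,"grip": 0},
    {"tx": -0.35,"ty": -0.1,"tz": 2.1,"rx": 0,"ry": 0.012,"rz": 0,"grip": 0},
    {"tx": -0.4,"ty": -0.1,"tz": 2.1,"rx": 0,"ry": 0.012,"rz": 0,"grip": 0},
    {"tx": -0.4,"ty": -0.1,"tz": 2.1,"rx": 0,"ry": 0.012,"rz": 0,"grip": 0},
    {"tx": -0.4,"ty": -0.1,"tz": 2.1,"rx": 0,"ry": 0.012,"rz": 0,"grip": 0},
  ],
)

```text
t: 6.13
eef_pos: [519.2, 132.2, 283.7]
tcp_rot: [-1.571, 0.002, -0.03]
ft_force: [0.7, 0.6, -2.6]
opening: 0.142
```

```bash
python3 - <<'E'
from plan import *
st()
show([((489,301.7,293),-0.13,10,0)])
E
```

```text
t 6.13 tcp [519.2 132.2 283.7] rot [-1.5708e+00  1.5000e-03 -2.9500e-02] F [ 0.7  0.6 -2.6] open 0.142 q [0.13 0.31 1.71 0.   1.12 0.16]
[{"tx": -0.17, "ty": -0.05, "tz": 0.82, "rx": 0, "ry": 0.005, "rz": 0, "grip": 0}, {"tx": -0.35, "ty": -0.09, "tz": 1.64, "rx": 0, "ry": 0.01, "rz": 0, "grip": 0}, {"tx": -0.46, "ty": -0.11, "tz": 2.05, "rx": 0, "ry": 0.012, "rz": 0, "grip": 0}, {"tx": -0.49, "ty": -0.11, "tz": 2.05, "rx": 0, "ry": 0.012, "rz": 0, "grip": 0}, {"tx": -0.51, "ty": -0.12, "tz": 2.03, "rx": 0, "ry": 0.012, "rz": 0, "grip": 0}, {"tx": -0.53, "ty": -0.11, "tz": 2.03, "rx": 0, "ry": 0.013, "rz": 0, "grip": 0}, {"tx": -0.56, "ty": -0.11, "tz": 2.03, "rx": 0, "ry": 0.012, "rz": 0, "grip": 0}, {"tx": -0.59, "ty": -0.12, "tz": 2.01, "rx": 0, "ry": 0.012, "rz": 0, "grip": 0}, {"tx": -0.4, "ty": -0.07, "tz": 1.34, "rx": 0, "ry": 0.008, "rz": 0, "grip": 0}, {"tx": -0.21, "ty": -0.04, "tz": 0.67, "rx": 0, "ry": 0.004, "rz": 0, "grip": 0}]
end [489.  301.7 293. ] -0.13 10
```

Call:
move_arm(
  rows=[
    {"tx": -0.4,"ty": -0.1,"tz": 2,"rx": 0,"ry": 0.012,"rz": 0,"grip": 0},
    {"tx": -0.4,"ty": -0.1,"tz": 2,"rx": 0,"ry": 0.012,"rz": 0,"grip": 0},
    {"tx": -0.45,"ty": -0.1,"tz": 2,"rx": 0,"ry": 0.012,"rz": 0,"grip": 0},
    {"tx": -0.5,"ty": -0.1,"tz": 2,"rx": 0,"ry": 0.012,"rz": 0,"grip": 0},
    {"tx": -0.5,"ty": -0.1,"tz": 2,"rx": 0,"ry": 0.012,"rz": 0,"grip": 0},
    {"tx": -0.5,"ty": -0.1,"tz": 2,"rx": 0,"ry": 0.012,"rz": 0,"grip": 0},
    {"tx": -0.5,"ty": -0.1,"tz": 1.7,"rx": 0,"ry": 0.012,"rz": 0,"grip": 0},
    {"tx": -0.4,"ty": -0.1,"tz": 1.3,"rx": 0,"ry": 0.01,"rz": 0,"grip": 0},
    {"tx": -0.3,"ty": -0.1,"tz": 0.9,"rx": 0,"ry": 0.005,"rz": 0,"grip": 0},
    {"tx": -0.1,"ty": 0,"tz": 0.4,"rx": 0,"ry": 0,"rz": 0,"grip": 0},
  ],
)

```text
t: 6.97
eef_pos: [491.0, 297.6, 292.9]
tcp_rot: [-1.571, 0.001, -0.127]
ft_force: [-0.6, 0.1, -2.3]
opening: 0.141
```

```bash
python3 - <<'E'
from plan import *
st()
snap('side','s3'); snap('wrist','w3'); snap('top','t3'); st()
cv2.imwrite('pics/c7.png',cv2.resize(load('s3')['p'][90:240,190:360],None,fx=4.5,fy=4,interpolation=cv2.INTER_CUBIC))
cv2.imwrite('pics/c8.png',cv2.resize(load('t3')['p'][150:260,130:250],None,fx=6,fy=5,interpolation=cv2.INTER_CUBIC))
E
```

```text
t 6.97 tcp [491.  297.6 292.9] rot [-1.571e+00  9.000e-04 -1.270e-01] F [-0.6  0.1 -2.3] open 0.141 q [0.43 0.36 1.61 0.   1.17 0.56]
t 7.12 tcp [491.6 296.3 293.1] rot [-1.5712e+00  5.0000e-04 -1.2740e-01] F [-0.1 -0.1 -2.2] open 0.145 q [ 0.43  0.36  1.61 -0.    1.17  0.55]
```

View pics/c7.png

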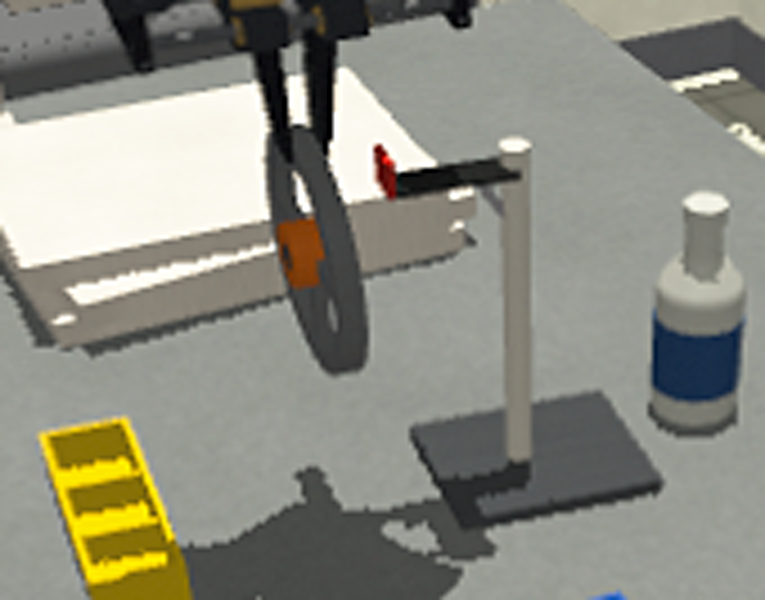

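View pics/w3.png

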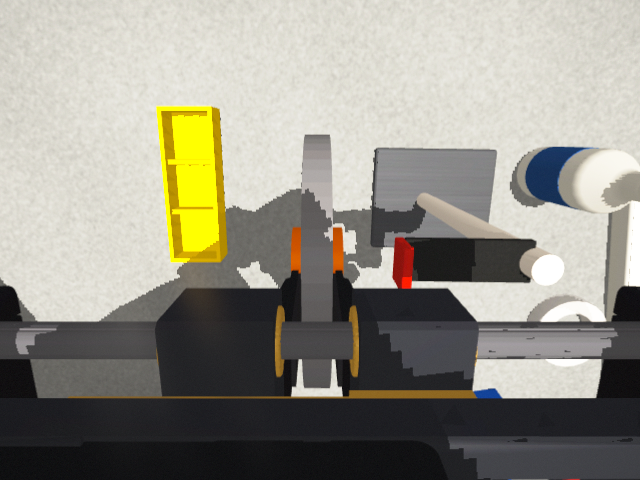

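View pics/c8.png

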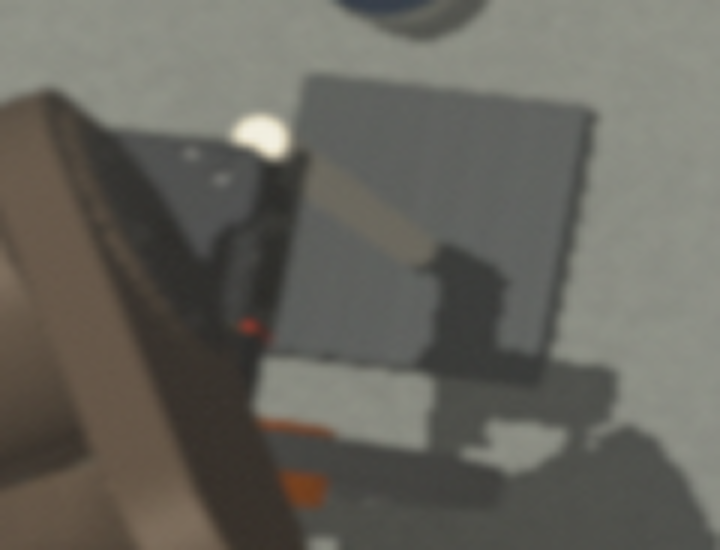

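```bash
python3 - <<'E'
from h import *
from scipy.optimize import least_squares
c=load('w3'); C=cloud(c); hsv=cv2.cvtColor(c['p'],cv2.COLOR_BGR2HSV)
m=np.zeros((480,640),bool); m[235:285,412:535]=True
Q=C[m]; Q=Q[abs(Q[:,2]-240)<6]; print('strap',len(Q),np.median(Q,0).round(1),cv2.minAreaRect(Q[:,:2].astype(np.float32)))
f=np.polyfit(Q[:,0],Q[:,1],1); print('yaw',np.arctan(f[0]))
red=(hsv[...,2]>120)&(hsv[...,1]>180)&((hsv[...,0]<5)|(hsv[...,0]>175)); red[:, :380]=0;red[:230]=0;red[290:]=0;red[:,420:]=0
T=C[red]; T=T[T[:,2]>200]; print('tip',len(T),np.percentile(T,[2,50,98],0).round(1))
k=T[T[:,2]>257]; print(k.mean(0))
u=np.array([[547,265]]); print('post',plane(c,u,253))
m=np.zeros((480,640),bool); m[130:320,295:340]=True
Q=C[m&(hsv[...,1]<60)]; Q=Q[(Q[:,2]>180)&(Q[:,2]<300)]
def res(p):
    x,y,z,yaw,lean=p; a=np.array([np.cos(yaw)*np.cos(lean),np.sin(yaw)*np.cos(lean),np.sin(lean)])
    d=Q-[x,y,z]; t=d@a; r=np.linalg.norm(d-np.outer(t,a),axis=1)
    A=abs(t)-7; B=abs(r-68.5)-6.5
    return np.where((A<0)&(B<0),np.maximum(A,B),np.hypot(np.maximum(A,0),np.maximum(B,0)))
o=least_squares(res,[491,297,207,-.13,0],loss='soft_l1'); print(len(Q),'wheel',o.x.round(3),np.median(abs(o.fun)).round(2))
E
```

```text
strap 5134 [573.7 292.2 240.3] ((574.0489501953125, 291.09930419921875), (24.587919235229492, 66.35425567626953), 81.83451080322266)
yaw -0.1177363216917029
tip 879 [[531.5 287.5 238.3]
 [534.2 299.5 258. ]
 [538.5 308.7 261.5]]
[534.75681234 299.68155037 262.61297165]
post [[607.09022695 288.29975602 253.        ]]
6090 wheel [ 4.90685e+02  2.92770e+02  2.07995e+02 -1.20000e-01  3.00000e-03] 0.37
```

Call:
move_arm(
  rows=[
    {"tx": 0.4,"ty": 0,"tz": 0.05,"rx": 0,"ry": 0,"rz": 0,"grip": 0},
    {"tx": 0.8,"ty": 0,"tz": 0.1,"rx": 0,"ry": 0,"rz": 0,"grip": 0},
    {"tx": 1.0,"ty": 0,"tz": 0.15,"rx": 0,"ry": 0.003,"rz": 0,"grip": 0},
    {"tx": 1.0,"ty": 0,"tz": 0.15,"rx": 0,"ry": 0.003,"rz": 0,"grip": 0},
    {"tx": 1.0,"ty": 0,"tz": 0.15,"rx": 0,"ry": 0,"rz": 0,"grip": 0},
    {"tx": 1.0,"ty": 0,"tz": 0.15,"rx": 0,"ry": 0,"rz": 0,"grip": 0},
    {"tx": 0.9,"ty": 0,"tz": 0.1,"rx": 0,"ry": 0,"rz": 0,"grip": 0},
    {"tx": 0.7,"ty": 0,"tz": 0.1,"rx": 0,"ry": 0,"rz": 0,"grip": 0},
    {"tx": 0.4,"ty": 0,"tz": 0.05,"rx": 0,"ry": 0,"rz": 0,"grip": 0},
    {"tx": 0.2,"ty": 0,"tz": 0,"rx": 0,"ry": 0,"rz": 0,"grip": 0},
  ],
)

```text
t: 7.95
eef_pos: [567.1, 296.7, 293.2]
tcp_rot: [-1.571, 0.0, -0.134]
ft_force: [0.3, 0.2, -4.1]
opening: 0.146
```

```bash
python3 - <<'E'
from plan import *
snap('side','s4'); snap('wrist','w4'); st()
cv2.imwrite('pics/c9.png',cv2.resize(load('s4')['p'][90:240,190:360],None,fx=4.5,fy=4,interpolation=cv2.INTER_CUBIC))
E
```

```text
t 8.05 tcp [566.6 296.7 293.3] rot [-1.5708e+00  2.0000e-04 -1.3410e-01] F [ 0.7 -0.4 -3. ] open 0.143 q [0.38 0.46 1.44 0.   1.24 0.51]
```

View pics/c9.png

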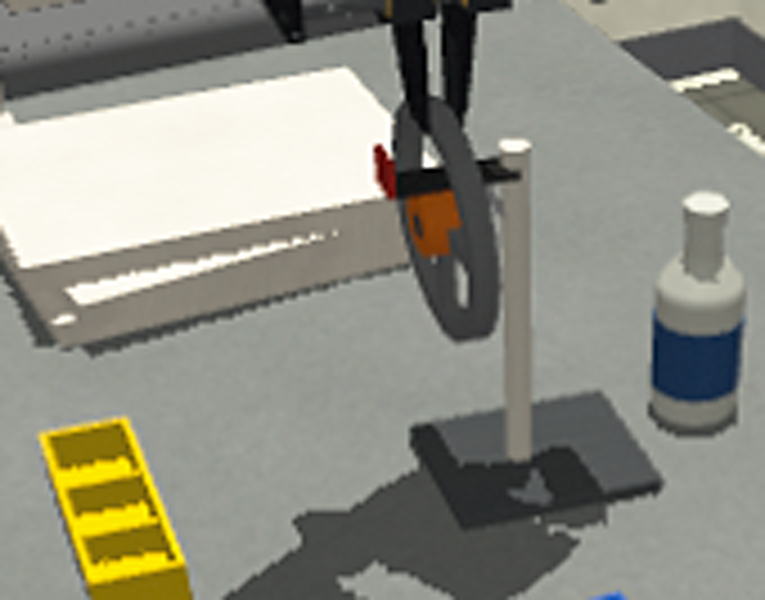

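View pics/w4.png

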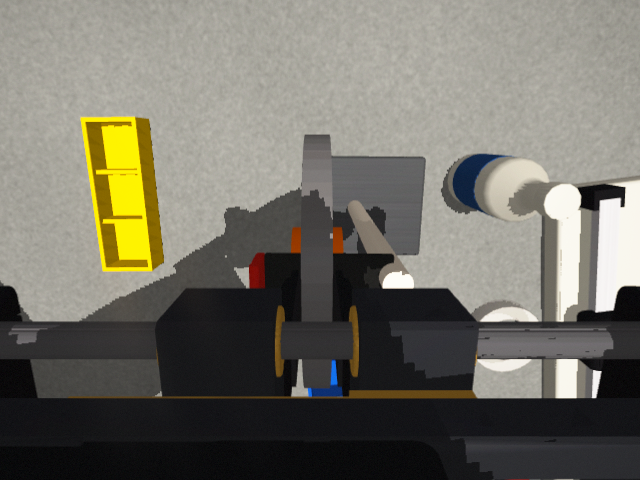

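Call:
move_arm(
  rows=[
    {"tx": 0,"ty": 0.3,"tz": 0,"rx": 0,"ry": 0,"rz": 0,"grip": 0},
    {"tx": 0,"ty": 0.5,"tz": 0,"rx": 0,"ry": 0,"rz": 0,"grip": 0},
    {"tx": 0,"ty": 0.6,"tz": 0,"rx": 0,"ry": 0,"rz": 0,"grip": 0},
    {"tx": 0,"ty": 0.6,"tz": 0,"rx": 0,"ry": 0,"rz": 0,"grip": 0},
    {"tx": 0,"ty": 0.4,"tz": 0,"rx": 0,"ry": 0,"rz": 0,"grip": 0},
    {"tx": 0,"ty": 0.2,"tz": 0,"rx": 0,"ry": 0,"rz": 0,"grip": 0},
    {"tx": 0,"ty": 0.1,"tz": 0,"rx": 0,"ry": 0,"rz": 0,"grip": 0},
    {"tx": 0,"ty": 0.05,"tz": 0,"rx": 0,"ry": 0,"rz": 0,"grip": 0},
    {"tx": 0,"ty": 0,"tz": 0,"rx": 0,"ry": 0,"rz": 0,"grip": 0},
  ],
)

```text
t: 8.8
eef_pos: [566.5, 296.7, 266.0]
tcp_rot: [-1.571, -0.0, -0.134]
ft_force: [0.7, -0.9, -2.4]
opening: 0.141
```

```bash
python3 - <<'E'
from plan import *
snap('side','s5'); snap('wrist','w5'); st()
cv2.imwrite('pics/c10.png',cv2.resize(load('s5')['p'][90:210,240:340],None,fx=6,fy=5,interpolation=cv2.INTER_CUBIC))
E
```

```text
t 8.9 tcp [566.5 296.7 266.2] rot [-1.5705e+00 -4.0000e-04 -1.3400e-01] F [ 0.   0.3 -2.3] open 0.143 q [0.38 0.48 1.48 0.   1.18 0.51]
```

View pics/c10.png

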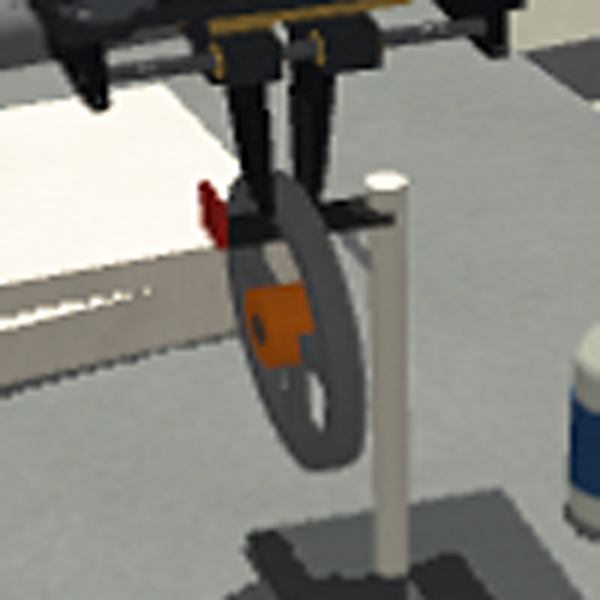

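Not yet in contact (F still -2.4, weight). Creep down.

Call:
move_arm(
  rows=[
    {"tx": 0,"ty": 0.05,"tz": 0,"rx": 0,"ry": 0,"rz": 0,"grip": 0},
    {"tx": 0,"ty": 0.05,"tz": 0,"rx": 0,"ry": 0,"rz": 0,"grip": 0},
    {"tx": 0,"ty": 0,"tz": 0,"rx": 0,"ry": 0,"rz": 0,"grip": 0},
  ],
)

```text
t: 9.15
eef_pos: [566.5, 296.7, 265.0]
tcp_rot: [-1.571, -0.0, -0.134]
ft_force: [0.2, -0.6, -3.4]
opening: 0.144
```

Call:
move_arm(
  rows=[
    {"tx": 0,"ty": 0.05,"tz": 0,"rx": 0,"ry": 0,"rz": 0,"grip": 0},
    {"tx": 0,"ty": 0,"tz": 0,"rx": 0,"ry": 0,"rz": 0,"grip": 0},
  ],
)

```text
t: 9.32
eef_pos: [566.4, 296.7, 264.4]
tcp_rot: [-1.571, 0.0, -0.134]
ft_force: [0.3, 0.4, -2.9]
opening: 0.144
```

Call:
move_arm(
  rows=[
    {"tx": 0,"ty": 0.05,"tz": 0,"rx": 0,"ry": 0,"rz": 0,"grip": 0},
    {"tx": 0,"ty": 0,"tz": 0,"rx": 0,"ry": 0,"rz": 0,"grip": 0},
  ],
)

```text
t: 9.48
eef_pos: [566.5, 296.7, 264.0]
tcp_rot: [-1.571, -0.0, -0.134]
ft_force: [-0.6, 0.4, -2.0]
opening: 0.142
```

Call:
move_arm(
  rows=[
    {"tx": 0,"ty": 0.05,"tz": 0,"rx": 0,"ry": 0,"rz": 0,"grip": 0},
    {"tx": 0,"ty": 0,"tz": 0,"rx": 0,"ry": 0,"rz": 0,"grip": 0},
  ],
)

```text
t: 9.65
eef_pos: [566.5, 296.7, 263.9]
tcp_rot: [-1.57, -0.001, -0.134]
ft_force: [-0.9, 0.9, 0.2]
opening: 0.145
```

Call:
move_arm(
  rows=[
    {"tx": 0,"ty": 0,"tz": 0,"rx": 0,"ry": 0,"rz": 0,"grip": 18},
    {"tx": 0,"ty": 0,"tz": 0,"rx": 0,"ry": 0,"rz": 0,"grip": 22},
    {"tx": 0,"ty": 0,"tz": 0,"rx": 0,"ry": 0,"rz": 0,"grip": 26},
    {"tx": 0,"ty": 0,"tz": 0,"rx": 0,"ry": 0,"rz": 0,"grip": 26},
  ],
)

```text
t: 9.98
eef_pos: [566.5, 296.7, 263.5]
tcp_rot: [-1.571, -0.0, -0.134]
ft_force: [0.0, -0.5, 0.4]
opening: 0.253
```

```bash
python3 - <<'E'
from plan import *
snap('side','s6'); snap('wrist','w6'); st()
cv2.imwrite('pics/c11.png',cv2.resize(load('s6')['p'][90:210,240:340],None,fx=6,fy=5,interpolation=cv2.INTER_CUBIC))
E
```

```text
t 10.08 tcp [566.5 296.7 263.4] rot [-1.5707 -0.     -0.134 ] F [-0.2  0.  -0.7] open 0.259 q [0.38 0.49 1.48 0.   1.17 0.51]
```

View pics/c11.png

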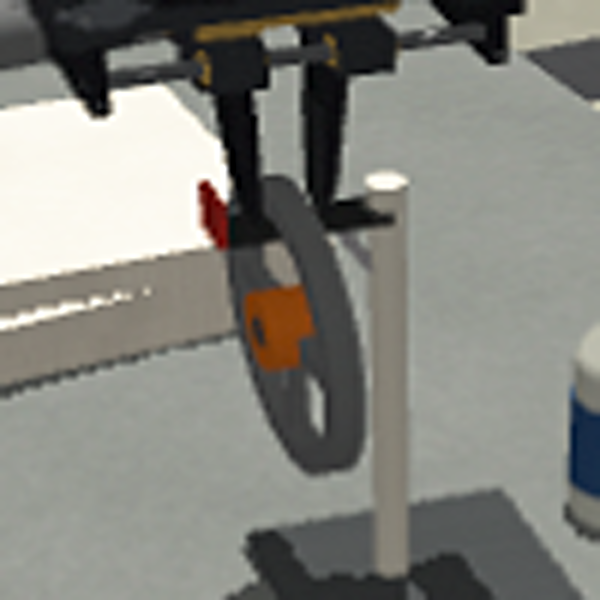

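View pics/w6.png

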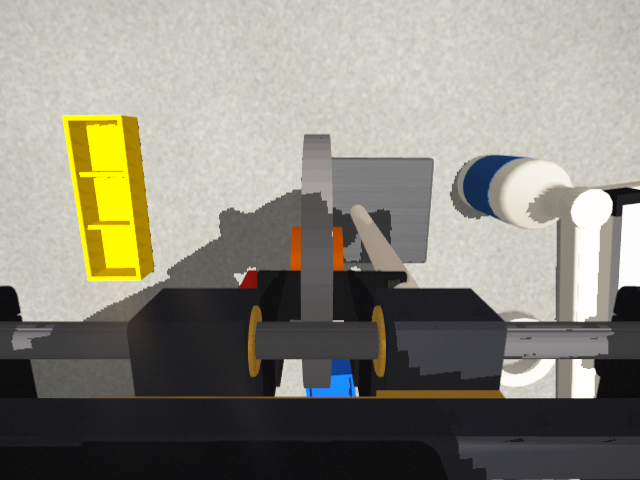

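Call:
move_arm(
  rows=[
    {"tx": 0,"ty": -0.4,"tz": 0,"rx": 0,"ry": 0,"rz": 0,"grip": 26},
    {"tx": 0,"ty": -0.7,"tz": 0,"rx": 0,"ry": 0,"rz": 0,"grip": 26},
    {"tx": 0,"ty": -1.2,"tz": 0,"rx": 0,"ry": 0,"rz": 0,"grip": 26},
    {"tx": 0,"ty": -1.5,"tz": 0,"rx": 0,"ry": 0,"rz": 0,"grip": 26},
    {"tx": 0,"ty": -0.6,"tz": 0,"rx": 0,"ry": 0,"rz": 0,"grip": 40},
  ],
)

```text
t: 10.5
eef_pos: [566.9, 296.9, 310.0]
tcp_rot: [-1.569, -0.003, -0.134]
ft_force: [-0.2, -0.0, -0.0]
opening: 0.291
```

```bash
python3 - <<'E'
from plan import *
from scipy.optimize import least_squares
st()
snap('side','s7')
cv2.imwrite('pics/c12.png',cv2.resize(load('s7')['p'][90:210,240:340],None,fx=6,fy=5,interpolation=cv2.INTER_CUBIC))
c=load('side0'); C=cloud(c); hsv=cv2.cvtColor(c['p'],cv2.COLOR_BGR2HSV)
t=load('top0')
# plug lone: yellow foot top z=30 (foot in tray: 4+26), stem top z=76
for n,cc,box in [('top one',t,(335,160,360,190)),('side one',c,(375,245,405,285)),('top a',t,(312,262,337,287)),('top b',t,(357,265,382,290))]:
    a,b,e,f=box; CC=cloud(cc)[b:f,a:e].reshape(-1,3); p=cc['p'][b:f,a:e].reshape(-1,3).astype(int)
    dark=(p.max(1)<75)&(CC[:,2]>66)&(CC[:,2]<84); print(n,dark.sum(),CC[dark].mean(0).round(1),CC[dark].min(0).round(1),CC[dark].max(0).round(1))
    h=cv2.cvtColor(cc['p'],cv2.COLOR_BGR2HSV)[b:f,a:e].reshape(-1,3); ye=(h[:,0]>18)&(h[:,0]<35)&(h[:,1]>130)&(abs(CC[:,2]-30)<5)
    if ye.sum()>8: print('  foot',ye.sum(),cv2.minEnclosingCircle(CC[ye][:,:2].astype(np.float32)))
cv2.imwrite('pics/c13.png',cv2.resize(t['p'][150:300,265:395],None,fx=5,fy=4,interpolation=cv2.INTER_CUBIC))
E
```

```text
t 10.5 tcp [566.9 296.9 310. ] rot [-1.5693 -0.0026 -0.1339] F [-0.2 -0.  -0. ] open 0.291 q [0.38 0.45 1.42 0.   1.27 0.51]
top one 40 [657.1 -44.1  75.2] [649.7 -50.   66.6] [666.9 -38.9  81.3]
  foot 96 ((658.978515625, -44.54085922241211), 18.177839279174805)
side one 52 [657.7 -46.3  73.7] [650.5 -52.9  66.8] [666.6 -37.1  79.8]
  foot 105 ((660.552001953125, -43.86553955078125), 19.408910751342773)
top a 4 [433.9   0.5  74.7] [433.3  -2.7  72.8] [435.5   3.7  76.7]
  foot 107 ((440.2104187011719, 2.582756996154785), 17.83357048034668)
top b 16 [427.4 -94.5  75.1] [ 423.2 -101.2   72.2] [433.9 -88.   79. ]
  foot 102 ((429.951416015625, -96.8206558227539), 17.29246711730957)
```

View pics/c12.png

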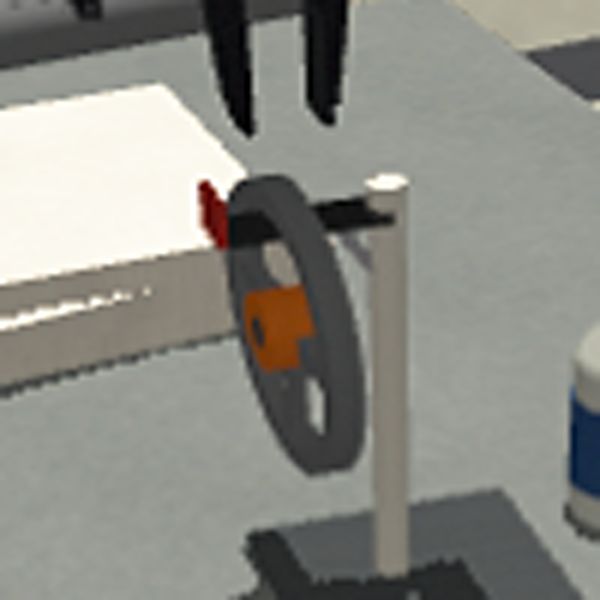

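View pics/c13.png

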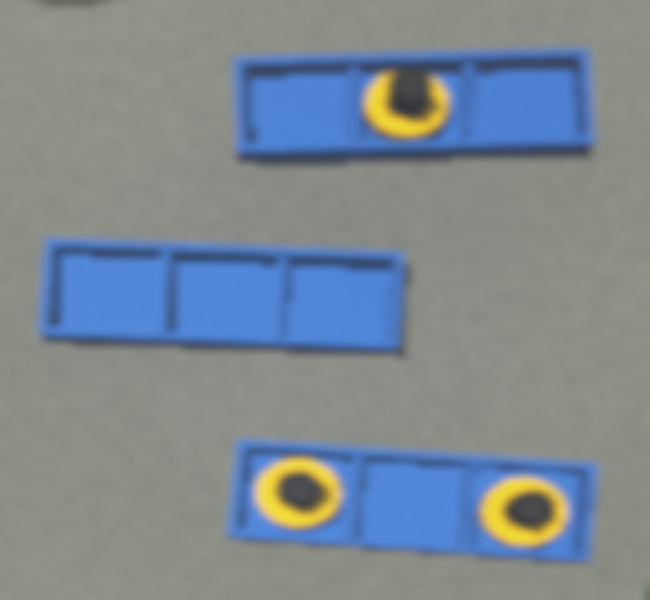

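```bash
python3 - <<'E'
from plan import *
show([((658.5,-45,200),0.04,17,50)])
E
```

```text
[{"tx": 0.36, "ty": 0.29, "tz": -0.86, "rx": 0, "ry": -0.005, "rz": 0, "grip": 50}, {"tx": 0.71, "ty": 0.58, "tz": -1.72, "rx": 0, "ry": -0.009, "rz": 0, "grip": 50}, {"tx": 0.86, "ty": 0.73, "tz": -2.16, "rx": 0, "ry": -0.011, "rz": 0, "grip": 50}, {"tx": 0.85, "ty": 0.72, "tz": -2.18, "rx": 0, "ry": -0.012, "rz": 0, "grip": 50}, {"tx": 0.81, "ty": 0.73, "tz": -2.18, "rx": 0, "ry": -0.011, "rz": 0, "grip": 50}, {"tx": 0.8, "ty": 0.72, "tz": -2.19, "rx": 0, "ry": -0.012, "rz": 0, "grip": 50}, {"tx": 0.76, "ty": 0.73, "tz": -2.2, "rx": 0, "ry": -0.011, "rz": 0, "grip": 50}, {"tx": 0.75, "ty": 0.73, "tz": -2.2, "rx": 0, "ry": -0.011, "rz": 0, "grip": 50}, {"tx": 0.71, "ty": 0.72, "tz": -2.22, "rx": 0, "ry": -0.012, "rz": 0, "grip": 50}, {"tx": 0.7, "ty": 0.73, "tz": -2.22, "rx": 0, "ry": -0.011, "rz": 0, "grip": 50}]
[{"tx": 0.66, "ty": 0.72, "tz": -2.23, "rx": 0, "ry": -0.012, "rz": 0, "grip": 50}, {"tx": 0.64, "ty": 0.73, "tz": -2.24, "rx": 0, "ry": -0.011, "rz": 0, "grip": 50}, {"tx": 0.62, "ty": 0.73, "tz": -2.25, "rx": 0, "ry": -0.012, "rz": 0, "grip": 50}, {"tx": 0.59, "ty": 0.72, "tz": -2.25, "rx": 0, "ry": -0.011, "rz": 0, "grip": 50}, {"tx": 0.56, "ty": 0.73, "tz": -2.26, "rx": 0, "ry": -0.012, "rz": 0, "grip": 50}, {"tx": 0.36, "ty": 0.48, "tz": -1.51, "rx": 0, "ry": -0.007, "rz": 0, "grip": 50}, {"tx": 0.17, "ty": 0.24, "tz": -0.76, "rx": 0, "ry": -0.004, "rz": 0, "grip": 50}]
end [658.5 -45.  200. ] 0.04 17
```

Call:
move_arm(
  rows=[
    {"tx": 0.4,"ty": 0,"tz": -0.9,"rx": 0,"ry": 0,"rz": 0,"grip": 40},
    {"tx": 0.7,"ty": 0,"tz": -1.7,"rx": 0,"ry": -0.01,"rz": 0,"grip": 40},
    {"tx": 0.9,"ty": 0,"tz": -2.3,"rx": 0,"ry": -0.01,"rz": 0,"grip": 40},
    {"tx": 0.9,"ty": 0.3,"tz": -2.3,"rx": 0,"ry": -0.01,"rz": 0,"grip": 50},
    {"tx": 0.8,"ty": 0.8,"tz": -2.3,"rx": 0,"ry": -0.01,"rz": 0,"grip": 50},
    {"tx": 0.8,"ty": 1,"tz": -2.3,"rx": 0,"ry": -0.01,"rz": 0,"grip": 50},
    {"tx": 0.8,"ty": 1.2,"tz": -2.3,"rx": 0,"ry": -0.01,"rz": 0,"grip": 50},
    {"tx": 0.8,"ty": 1.4,"tz": -2.3,"rx": 0,"ry": -0.01,"rz": 0,"grip": 50},
    {"tx": 0.8,"ty": 1.5,"tz": -2.3,"rx": 0,"ry": -0.01,"rz": 0,"grip": 50},
    {"tx": 0.7,"ty": 1.6,"tz": -2.3,"rx": 0,"ry": -0.012,"rz": 0,"grip": 50},
  ],
)

```text
t: 11.38
eef_pos: [622.2, 78.5, 228.2]
tcp_rot: [-1.571, 0.001, -0.042]
ft_force: [0.1, -0.1, 0.1]
opening: 0.5
```

Call:
move_arm(
  rows=[
    {"tx": 0.7,"ty": 1.7,"tz": -2.3,"rx": 0,"ry": -0.015,"rz": 0,"grip": 50},
    {"tx": 0.6,"ty": 1.8,"tz": -2.3,"rx": 0,"ry": -0.015,"rz": 0,"grip": 50},
    {"tx": 0.6,"ty": 1.8,"tz": -2.3,"rx": 0,"ry": -0.015,"rz": 0,"grip": 50},
    {"tx": 0.5,"ty": 1.8,"tz": -2.2,"rx": 0,"ry": -0.015,"rz": 0,"grip": 50},
    {"tx": 0.5,"ty": 1.6,"tz": -1.9,"rx": 0,"ry": -0.015,"rz": 0,"grip": 50},
    {"tx": 0.3,"ty": 1,"tz": -1.3,"rx": 0,"ry": -0.01,"rz": 0,"grip": 50},
    {"tx": 0.2,"ty": 0.5,"tz": -0.6,"rx": 0,"ry": 0,"rz": 0,"grip": 50},
    {"tx": 0,"ty": 0,"tz": 0,"rx": 0,"ry": 0,"rz": 0,"grip": 50},
  ],
)

```text
t: 12.05
eef_pos: [654.9, -50.3, 125.7]
tcp_rot: [-1.57, 0.003, 0.041]
ft_force: [0.1, -1.0, -0.5]
opening: 0.498
```

```bash
python3 - <<'E'
from plan import *
snap('wrist','w8'); snap('side','s8'); st()
E
```

```text
t 12.15 tcp [655.3 -48.6 127.5] rot [-1.5706e+00  2.0000e-04  4.2500e-02] F [0.9 0.8 0. ] open 0.498 q [-0.17  0.65  1.58  0.    0.92 -0.22]
```

View pics/w8.png

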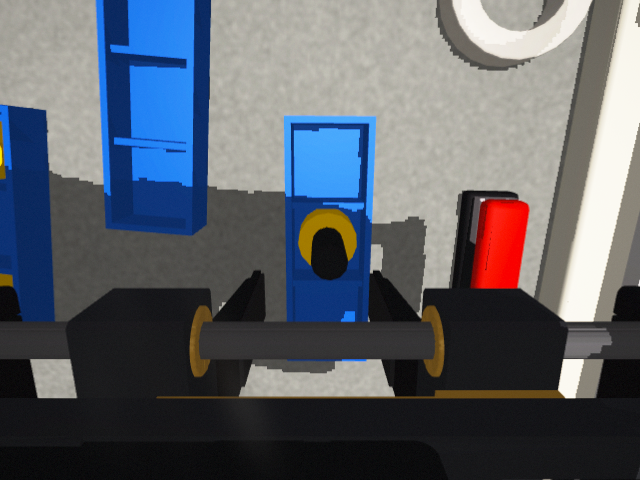

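View pics/s8.png

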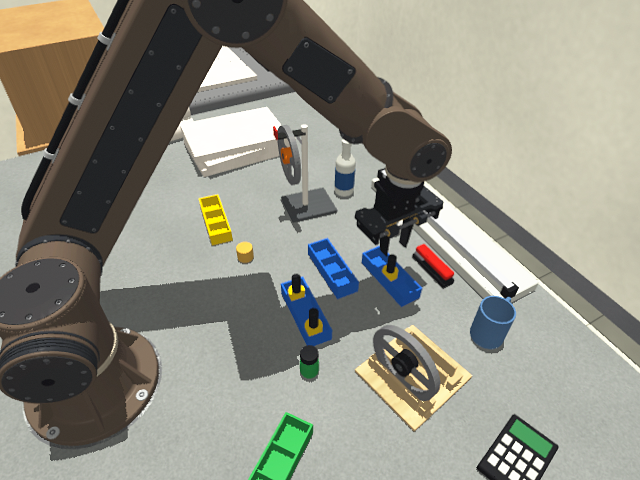

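```bash
python3 - <<'E'
from plan import *
c=load('w8'); C=cloud(c); h=cv2.cvtColor(c['p'],cv2.COLOR_BGR2HSV)
b=np.zeros((480,640),bool); b[200:285,290:365]=True
d=b&(c['p'].max(2)<60); Z=C[...,2]
Q=C[d&(abs(Z-76)<2.5)]; print('stem top',len(Q),cv2.minEnclosingCircle(Q[:,:2].astype(np.float32)),Q.mean(0))
y=b&(h[...,0]>18)&(h[...,0]<35)&(h[...,1]>130)&(abs(Z-30)<2.5)
Q=C[y]; print('foot',len(Q),cv2.minEnclosingCircle(Q[:,:2].astype(np.float32)))
bl=(h[...,0]>100)&(h[...,0]<125)&(h[...,1]>120)
b2=np.zeros((480,640),bool); b2[100:300,280:380]=True
Q=C[b2&bl&(abs(Z-34)<2)]; print('tray1',len(Q),cv2.minAreaRect(Q[:,:2].astype(np.float32)))
b2=np.zeros((480,640),bool); b2[0:240,95:215]=True
Q=C[b2&bl&(abs(Z-34)<2)]; print('empty',len(Q),cv2.minAreaRect(Q[:,:2].astype(np.float32)))
st()
E
```

```text
stem top 1015 ((660.5106811523438, -44.31395721435547), 10.112114906311035) [660.60408573 -43.66185173  76.78822242]
foot 1372 ((660.88330078125, -44.41912841796875), 19.061073303222656)
tray1 2700 ((660.6328125, -25.349609375), (54.112525939941406, 115.29170227050781), 1.923866629600525)
empty 4250 ((551.278076171875, 25.087299346923828), (133.670166015625, 55.223426818847656), 87.39625549316406)
t 12.15 tcp [655.3 -48.6 127.5] rot [-1.5706e+00  2.0000e-04  4.2500e-02] F [0.9 0.8 0. ] open 0.498 q [-0.17  0.65  1.58  0.    0.92 -0.22]
```

Call:
move_arm(
  rows=[
    {"tx": 0.3,"ty": 0.5,"tz": 0.2,"rx": 0,"ry": 0,"rz": 0,"grip": 50},
    {"tx": 0.25,"ty": 1.0,"tz": 0.2,"rx": 0,"ry": 0,"rz": 0,"grip": 50},
    {"tx": 0,"ty": 1.5,"tz": 0,"rx": 0,"ry": 0,"rz": 0,"grip": 50},
    {"tx": 0,"ty": 1.5,"tz": 0,"rx": 0,"ry": 0,"rz": 0,"grip": 45},
    {"tx": 0,"ty": 1.2,"tz": 0,"rx": 0,"ry": 0,"rz": 0,"grip": 40},
    {"tx": 0,"ty": 0.7,"tz": 0,"rx": 0,"ry": 0,"rz": 0,"grip": 40},
    {"tx": 0,"ty": 0.3,"tz": 0,"rx": 0,"ry": 0,"rz": 0,"grip": 35},
    {"tx": 0,"ty": 0.05,"tz": 0,"rx": 0,"ry": 0,"rz": 0,"grip": 30},
    {"tx": 0,"ty": 0,"tz": 0,"rx": 0,"ry": 0,"rz": 0,"grip": 0},
    {"tx": 0,"ty": 0,"tz": 0,"rx": 0,"ry": 0,"rz": 0,"grip": 0},
  ],
)

```text
t: 12.98
eef_pos: [661.1, -44.6, 60.6]
tcp_rot: [-1.571, -0.001, 0.043]
ft_force: [0.7, -0.3, -1.3]
opening: 0.21
```

Call:
move_arm(
  rows=[
    {"tx": 0,"ty": 0,"tz": 0,"rx": 0,"ry": 0,"rz": 0,"grip": 0},
    {"tx": 0,"ty": 0,"tz": 0,"rx": 0,"ry": 0,"rz": 0,"grip": 0},
  ],
)

```text
t: 13.15
eef_pos: [661.1, -44.6, 60.6]
tcp_rot: [-1.571, -0.001, 0.043]
ft_force: [-0.1, 0.1, 1.1]
opening: 0.203
```

```bash
python3 - <<'E'
from plan import *
st()
show([((436,-47.3,115),-0.085,12,0)],p=np.array([660.6,-44.2,120]),y=0.04)
E
```

```text
t 13.15 tcp [661.1 -44.6  60.6] rot [-1.5709e+00 -1.2000e-03  4.2900e-02] F [-0.1  0.1  1.1] open 0.203 q [-0.17  0.74  1.61  0.    0.8  -0.21]
[{"tx": -0.88, "ty": 0.02, "tz": 0.02, "rx": 0, "ry": 0.005, "rz": 0, "grip": 0}, {"tx": -1.76, "ty": 0.04, "tz": 0.04, "rx": 0, "ry": 0.01, "rz": 0, "grip": 0}, {"tx": -2.2, "ty": 0.05, "tz": 0.03, "rx": 0, "ry": 0.012, "rz": 0, "grip": 0}, {"tx": -2.21, "ty": 0.05, "tz": -0.01, "rx": 0, "ry": 0.012, "rz": 0, "grip": 0}, {"tx": -2.2, "ty": 0.05, "tz": -0.02, "rx": 0, "ry": 0.012, "rz": 0, "grip": 0}, {"tx": -2.2, "ty": 0.04, "tz": -0.06, "rx": 0, "ry": 0.013, "rz": 0, "grip": 0}, {"tx": -2.2, "ty": 0.05, "tz": -0.08, "rx": 0, "ry": 0.012, "rz": 0, "grip": 0}, {"tx": -2.2, "ty": 0.05, "tz": -0.11, "rx": 0, "ry": 0.012, "rz": 0, "grip": 0}, {"tx": -2.2, "ty": 0.05, "tz": -0.14, "rx": 0, "ry": 0.012, "rz": 0, "grip": 0}, {"tx": -2.19, "ty": 0.05, "tz": -0.16, "rx": 0, "ry": 0.013, "rz": 0, "grip": 0}]
[{"tx": -1.47, "ty": 0.03, "tz": -0.13, "rx": 0, "ry": 0.008, "rz": 0, "grip": 0}, {"tx": -0.73, "ty": 0.02, "tz": -0.07, "rx": 0, "ry": 0.004, "rz": 0, "grip": 0}]
end [436.  -47.3 115. ] -0.085 12
```

Call:
move_arm(
  rows=[
    {"tx": 0,"ty": -0.5,"tz": 0,"rx": 0,"ry": 0,"rz": 0,"grip": 0},
    {"tx": 0,"ty": -1.0,"tz": 0,"rx": 0,"ry": 0,"rz": 0,"grip": 0},
    {"tx": 0,"ty": -1.5,"tz": 0,"rx": 0,"ry": 0,"rz": 0,"grip": 0},
    {"tx": 0,"ty": -1.5,"tz": 0,"rx": 0,"ry": 0,"rz": 0,"grip": 0},
    {"tx": -0.4,"ty": -1,"tz": 0,"rx": 0,"ry": 0,"rz": 0,"grip": 0},
    {"tx": -0.9,"ty": -0.4,"tz": 0,"rx": 0,"ry": 0.01,"rz": 0,"grip": 0},
    {"tx": -1.8,"ty": 0,"tz": 0,"rx": 0,"ry": 0.01,"rz": 0,"grip": 0},
    {"tx": -2.2,"ty": 0,"tz": 0,"rx": 0,"ry": 0.015,"rz": 0,"grip": 0},
    {"tx": -2.2,"ty": 0,"tz": 0,"rx": 0,"ry": 0.015,"rz": 0,"grip": 0},
    {"tx": -2.2,"ty": 0,"tz": 0,"rx": 0,"ry": 0.015,"rz": 0,"grip": 0},
  ],
)

```text
t: 13.98
eef_pos: [561.8, -46.2, 118.9]
tcp_rot: [-1.571, 0.001, -0.023]
ft_force: [-0.4, -0.2, -1.6]
opening: 0.203
```

Call:
move_arm(
  rows=[
    {"tx": -2.2,"ty": 0,"tz": 0,"rx": 0,"ry": 0.015,"rz": 0,"grip": 0},
    {"tx": -2.2,"ty": 0,"tz": 0,"rx": 0,"ry": 0.015,"rz": 0,"grip": 0},
    {"tx": -2.2,"ty": 0,"tz": 0,"rx": 0,"ry": 0.015,"rz": 0,"grip": 0},
    {"tx": -2.2,"ty": 0,"tz": -0.1,"rx": 0,"ry": 0.01,"rz": 0,"grip": 0},
    {"tx": -1.8,"ty": 0,"tz": -0.1,"rx": 0,"ry": 0.01,"rz": 0,"grip": 0},
    {"tx": -1.2,"ty": 0,"tz": 0,"rx": 0,"ry": 0,"rz": 0,"grip": 0},
    {"tx": -0.6,"ty": 0,"tz": 0,"rx": 0,"ry": 0,"rz": 0,"grip": 0},
    {"tx": 0,"ty": 0,"tz": 0,"rx": 0,"ry": 0,"rz": 0,"grip": 0},
  ],
)

```text
t: 14.65
eef_pos: [438.5, -41.2, 119.1]
tcp_rot: [-1.571, 0.001, -0.087]
ft_force: [0.7, 0.4, 0.1]
opening: 0.203
```

```bash
python3 - <<'E'
from plan import *
snap('wrist','w9'); snap('side','s9'); st()
E
```

```text
t 14.75 tcp [440.3 -41.5 119.1] rot [-1.5708e+00 -8.0000e-04 -8.7200e-02] F [ 0.4  0.2 -0. ] open 0.206 q [-0.24  0.42  2.12  0.    0.61 -0.16]
```

View pics/w9.png

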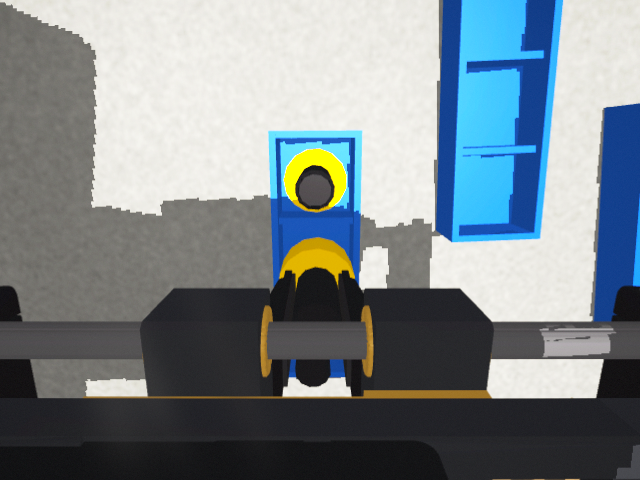

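View pics/s9.png

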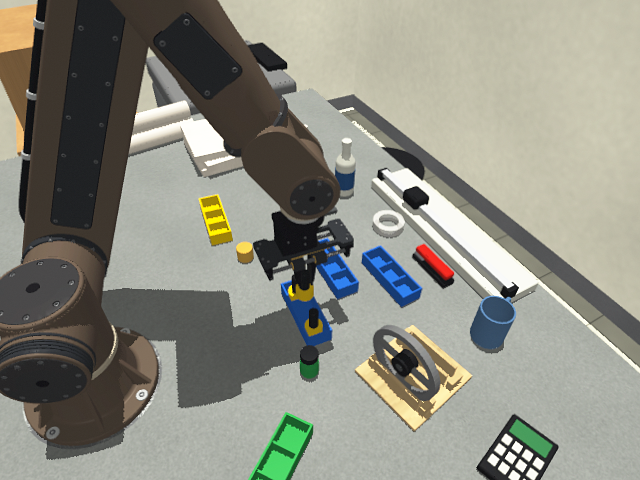

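```bash
python3 - <<'E'
from plan import *
c=load('w9'); C=cloud(c); h=cv2.cvtColor(c['p'],cv2.COLOR_BGR2HSV); Z=C[...,2]
bl=(h[...,0]>90)&(h[...,0]<125)&(h[...,1]>110)
b=np.zeros((480,640),bool); b[120:275,262:370]=True
Q=C[b&bl&(abs(Z-34)<2)]; r=cv2.minAreaRect(Q[:,:2].astype(np.float32)); print('tray2',len(Q),r)
y=b&(h[...,0]>18)&(h[...,0]<35)&(h[...,1]>130)&(abs(Z-30)<3)
q=C[y]; print('plugA foot',len(q),cv2.minEnclosingCircle(q[:,:2].astype(np.float32)))
# own frame: end wall max along own y
for yaw in (-.08,-.09,-.1):
    u=np.array([np.cos(yaw),np.sin(yaw)]); v=np.array([-u[1],u[0]])
    a=Q[:,:2]@u; e=Q[:,:2]@v
    ctr=u*(np.percentile(a,.5)+np.percentile(a,99.5))/2+v*(np.percentile(e,99.5)-80)
    print(yaw,'width',np.ptp(np.percentile(a,[.5,99.5])),'centre',ctr)
# held plug foot
b[:]=False; b[235:300,280:360]=True
y=b&(h[...,0]>15)&(h[...,0]<35)&(h[...,1]>130)&(Z>50)
q=C[y]; print('held foot',len(q),q.mean(0),np.percentile(q,[1,99],0).round(1)); st()
E
```

```text
tray2 2433 ((440.96856689453125, -12.280387878417969), (87.22157287597656, 54.13150405883789), 85.24348449707031)
plugA foot 1619 ((441.9700927734375, 2.4506492614746094), 18.738401412963867)
-0.08 width 53.79414870003836 centre [438.00886796 -48.5412829 ]
-0.09 width 54.02648617437495 centre [437.71389017 -48.66100655]
-0.1 width 54.61353089528268 centre [437.37422055 -48.45925633]
held foot 2028 [440.09943966 -29.2879303   86.8405125 ] [[422.6 -39.7  68.5]
 [456.5 -23.3 109. ]]
t 14.75 tcp [440.3 -41.5 119.1] rot [-1.5708e+00 -8.0000e-04 -8.7200e-02] F [ 0.4  0.2 -0. ] open 0.206 q [-0.24  0.42  2.12  0.    0.61 -0.16]
```

Call:
move_arm(
  rows=[
    {"tx": -0.1,"ty": 0,"tz": -0.35,"rx": 0,"ry": 0,"rz": 0,"grip": 0},
    {"tx": -0.1,"ty": 0.3,"tz": -0.3,"rx": 0,"ry": 0,"rz": 0,"grip": 0},
    {"tx": 0,"ty": 0.5,"tz": 0,"rx": 0,"ry": 0,"rz": 0,"grip": 0},
    {"tx": 0,"ty": 0.5,"tz": 0,"rx": 0,"ry": 0,"rz": 0,"grip": 0},
    {"tx": 0,"ty": 0.3,"tz": 0,"rx": 0,"ry": 0,"rz": 0,"grip": 0},
    {"tx": 0,"ty": 0,"tz": 0,"rx": 0,"ry": 0,"rz": 0,"grip": 0},
  ],
)

```text
t: 15.25
eef_pos: [437.1, -47.6, 102.0]
tcp_rot: [-1.57, 0.001, -0.087]
ft_force: [-0.5, 0.2, -0.2]
opening: 0.207
```

```bash
python3 - <<'E'
from plan import *
snap('side','s10'); st()
cv2.imwrite('pics/c14.png',cv2.resize(load('s10')['p'][230:360,260:360],None,fx=6,fy=4.6,interpolation=cv2.INTER_CUBIC))
E
```

```text
t 15.3 tcp [437.2 -47.6 102.4] rot [-1.5705e+00  1.1000e-03 -8.7000e-02] F [ 0.3 -0.3 -0.7] open 0.209 q [-0.26  0.45  2.13  0.    0.56 -0.17]
```

View pics/c14.png

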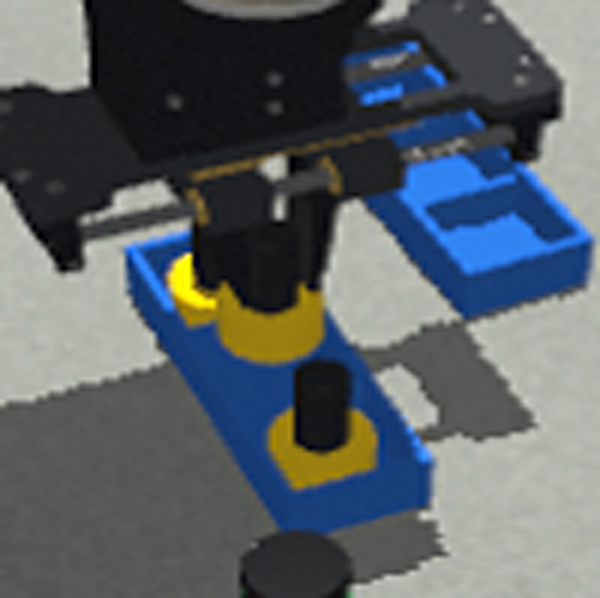

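Call:
move_arm(
  rows=[
    {"tx": 0,"ty": 0.4,"tz": 0,"rx": 0,"ry": 0,"rz": 0,"grip": 0},
    {"tx": 0,"ty": 0.7,"tz": 0,"rx": 0,"ry": 0,"rz": 0,"grip": 0},
    {"tx": 0,"ty": 0.8,"tz": 0,"rx": 0,"ry": 0,"rz": 0,"grip": 0},
    {"tx": 0,"ty": 0.8,"tz": 0,"rx": 0,"ry": 0,"rz": 0,"grip": 0},
    {"tx": 0,"ty": 0.6,"tz": 0,"rx": 0,"ry": 0,"rz": 0,"grip": 0},
    {"tx": 0,"ty": 0.4,"tz": 0,"rx": 0,"ry": 0,"rz": 0,"grip": 0},
    {"tx": 0,"ty": 0.2,"tz": 0,"rx": 0,"ry": 0,"rz": 0,"grip": 0},
    {"tx": 0,"ty": 0.1,"tz": 0,"rx": 0,"ry": 0,"rz": 0,"grip": 0},
    {"tx": 0,"ty": 0,"tz": 0,"rx": 0,"ry": 0,"rz": 0,"grip": 0},
  ],
)

```text
t: 16.05
eef_pos: [437.4, -47.7, 62.8]
tcp_rot: [-1.571, 0.0, -0.087]
ft_force: [1.0, -0.7, -0.9]
opening: 0.203
```

Call:
move_arm(
  rows=[
    {"tx": 0,"ty": 0.1,"tz": 0,"rx": 0,"ry": 0,"rz": 0,"grip": 0},
    {"tx": 0,"ty": 0.07,"tz": 0,"rx": 0,"ry": 0,"rz": 0,"grip": 0},
    {"tx": 0,"ty": 0,"tz": 0,"rx": 0,"ry": 0,"rz": 0,"grip": 0},
  ],
)

```text
t: 16.3
eef_pos: [437.4, -47.7, 61.3]
tcp_rot: [-1.571, -0.0, -0.087]
ft_force: [-0.6, 0.4, 0.1]
opening: 0.207
```

Call:
move_arm(
  rows=[
    {"tx": 0,"ty": 0.05,"tz": 0,"rx": 0,"ry": 0,"rz": 0,"grip": 0},
    {"tx": 0,"ty": 0,"tz": 0,"rx": 0,"ry": 0,"rz": 0,"grip": 25},
    {"tx": 0,"ty": 0,"tz": 0,"rx": 0,"ry": 0,"rz": 0,"grip": 35},
    {"tx": 0,"ty": 0,"tz": 0,"rx": 0,"ry": 0,"rz": 0,"grip": 45},
    {"tx": 0,"ty": 0,"tz": 0,"rx": 0,"ry": 0,"rz": 0,"grip": 45},
    {"tx": 0,"ty": -0.8,"tz": 0,"rx": 0,"ry": 0,"rz": 0,"grip": 45},
    {"tx": 0,"ty": -1.6,"tz": 0,"rx": 0,"ry": 0,"rz": 0,"grip": 45},
    {"tx": 0,"ty": -2,"tz": 0,"rx": 0,"ry": 0,"rz": 0,"grip": 45},
    {"tx": 0,"ty": -1.6,"tz": 0,"rx": 0,"ry": 0,"rz": 0,"grip": 60},
    {"tx": 0,"ty": -0.8,"tz": 0,"rx": 0,"ry": 0,"rz": 0,"grip": 75},
  ],
)

```text
t: 17.13
eef_pos: [437.8, -47.8, 130.8]
tcp_rot: [-1.571, -0.002, -0.087]
ft_force: [0.8, -0.5, -0.1]
opening: 0.541
```

```bash
python3 - <<'E'
from plan import *
st(); snap('wrist','w11')
show([((661,-48,128),0.038,14,75)])
E
```

```text
t 17.13 tcp [437.8 -47.8 130.8] rot [-1.5711 -0.0023 -0.0869] F [ 0.8 -0.5 -0.1] open 0.541 q [-0.26  0.39  2.11  0.    0.64 -0.17]
[{"tx": 0.73, "ty": 0.01, "tz": 0.06, "rx": 0, "ry": -0.004, "rz": 0, "grip": 75}, {"tx": 1.45, "ty": 0.02, "tz": 0.12, "rx": 0, "ry": -0.008, "rz": 0, "grip": 75}, {"tx": 1.83, "ty": 0.03, "tz": 0.14, "rx": 0, "ry": -0.011, "rz": 0, "grip": 75}, {"tx": 1.82, "ty": 0.02, "tz": 0.11, "rx": 0, "ry": -0.01, "rz": 0, "grip": 75}, {"tx": 1.83, "ty": 0.03, "tz": 0.1, "rx": 0, "ry": -0.01, "rz": 0, "grip": 75}, {"tx": 1.82, "ty": 0.03, "tz": 0.08, "rx": 0, "ry": -0.01, "rz": 0, "grip": 75}, {"tx": 1.83, "ty": 0.02, "tz": 0.06, "rx": 0, "ry": -0.01, "rz": 0, "grip": 75}, {"tx": 1.82, "ty": 0.03, "tz": 0.04, "rx": 0, "ry": -0.011, "rz": 0, "grip": 75}, {"tx": 1.83, "ty": 0.03, "tz": 0.02, "rx": 0, "ry": -0.01, "rz": 0, "grip": 75}, {"tx": 1.83, "ty": 0.02, "tz": 0.01, "rx": 0, "ry": -0.01, "rz": 0, "grip": 75}]
[{"tx": 1.83, "ty": 0.03, "tz": -0.02, "rx": 0, "ry": -0.01, "rz": 0, "grip": 75}, {"tx": 1.82, "ty": 0.03, "tz": -0.03, "rx": 0, "ry": -0.011, "rz": 0, "grip": 75}, {"tx": 1.22, "ty": 0.01, "tz": -0.03, "rx": 0, "ry": -0.006, "rz": 0, "grip": 75}, {"tx": 0.61, "ty": 0.01, "tz": -0.03, "rx": 0, "ry": -0.004, "rz": 0, "grip": 75}]
end [661. -48. 128.] 0.038 14
```

View pics/w11.png

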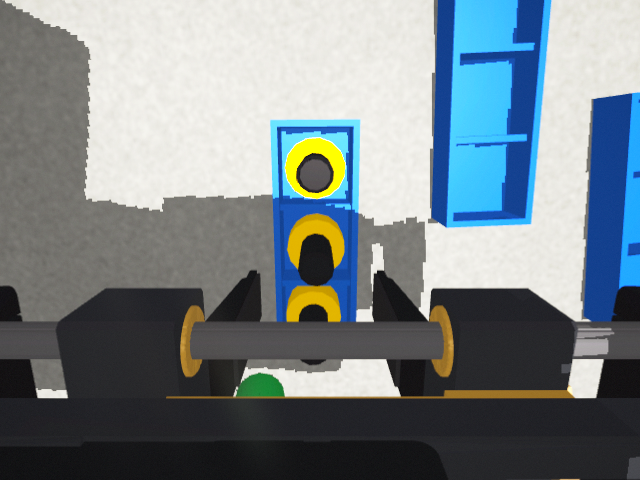

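Call:
move_arm(
  rows=[
    {"tx": 0.7,"ty": 0,"tz": 0.1,"rx": 0,"ry": 0,"rz": 0,"grip": 75},
    {"tx": 1.5,"ty": 0,"tz": 0.1,"rx": 0,"ry": -0.01,"rz": 0,"grip": 75},
    {"tx": 1.8,"ty": 0,"tz": 0.1,"rx": 0,"ry": -0.01,"rz": 0,"grip": 75},
    {"tx": 1.8,"ty": 0,"tz": 0.1,"rx": 0,"ry": -0.01,"rz": 0,"grip": 75},
    {"tx": 1.8,"ty": 0,"tz": 0.1,"rx": 0,"ry": -0.01,"rz": 0,"grip": 75},
    {"tx": 1.8,"ty": 0,"tz": 0.1,"rx": 0,"ry": -0.01,"rz": 0,"grip": 75},
    {"tx": 1.8,"ty": 0,"tz": 0.1,"rx": 0,"ry": -0.01,"rz": 0,"grip": 75},
    {"tx": 1.8,"ty": 0,"tz": 0,"rx": 0,"ry": -0.01,"rz": 0,"grip": 75},
    {"tx": 1.8,"ty": 0,"tz": 0,"rx": 0,"ry": -0.01,"rz": 0,"grip": 75},
    {"tx": 1.8,"ty": 0,"tz": 0,"rx": 0,"ry": -0.01,"rz": 0,"grip": 75},
  ],
)

```text
t: 18.02
eef_pos: [604.5, -48.5, 127.2]
tcp_rot: [-1.57, 0.002, 0.003]
ft_force: [-0.8, 0.4, 1.2]
opening: 0.75
```

Call:
move_arm(
  rows=[
    {"tx": 1.8,"ty": 0,"tz": 0,"rx": 0,"ry": -0.01,"rz": 0,"grip": 75},
    {"tx": 1.8,"ty": 0,"tz": 0,"rx": 0,"ry": -0.015,"rz": 0,"grip": 75},
    {"tx": 1.3,"ty": 0,"tz": 0,"rx": 0,"ry": -0.01,"rz": 0,"grip": 75},
    {"tx": 0.7,"ty": 0,"tz": 0,"rx": 0,"ry": 0,"rz": 0,"grip": 75},
    {"tx": 0,"ty": 0,"tz": 0,"rx": 0,"ry": 0,"rz": 0,"grip": 75},
  ],
)

```text
t: 18.43
eef_pos: [660.3, -47.6, 127.2]
tcp_rot: [-1.57, 0.001, 0.038]
ft_force: [-0.8, 0.1, -0.5]
opening: 0.749
```

```bash
python3 - <<'E'
from plan import *
snap('wrist','w12'); st()
c=load('w12'); C=cloud(c); h=cv2.cvtColor(c['p'],cv2.COLOR_BGR2HSV); Z=C[...,2]
bl=(h[...,0]>90)&(h[...,0]<125)&(h[...,1]>110)
X,Y=C[...,0],C[...,1]
for n,x0,y0 in [('one',660,-48),('empty',550,37)]:
    Q=C[bl&(abs(Z-34)<2)&(abs(X-x0)<40)&(abs(Y-y0)<100)]
    r=cv2.minAreaRect(Q[:,:2].astype(np.float32)); yaw=np.radians(r[2] if r[2]<45 else r[2]-90)
    u=np.array([np.cos(yaw),np.sin(yaw)]); v=np.array([-u[1],u[0]]); a=Q[:,:2]@u; e=Q[:,:2]@v
    print(n,len(Q),np.round(r[0],1),np.round(r[1],1),round(yaw,4),'centre from +y end', (u*(np.percentile(a,.5)+np.percentile(a,99.5))/2+v*(np.percentile(e,99.7)-80)).round(1))
Q=C[(Z>8)&(Z<45)&(X>690)&(X<760)&(abs(Y+60)<70)]; print('stapler min x',np.percentile(Q[:,0],[.5,2,50]) if len(Q) else None)
E
```

```text
t 18.48 tcp [659.4 -47.6 127.4] rot [-1.5704e+00  1.5000e-03  3.7800e-02] F [-0.1 -0.4 -0.3] open 0.753 q [-0.17  0.65  1.57  0.    0.92 -0.21]
one 3423 [660.2 -48.9] [ 54.2 160.1] 0.0346 centre from +y end [660.1 -49. ]
empty 4454 [550.1  25.7] [137.1  55.4] -0.0465 centre from +y end [549.7  12.9]
stapler min x [751.80861426 752.13383411 756.50298888]
```

View pics/w12.png

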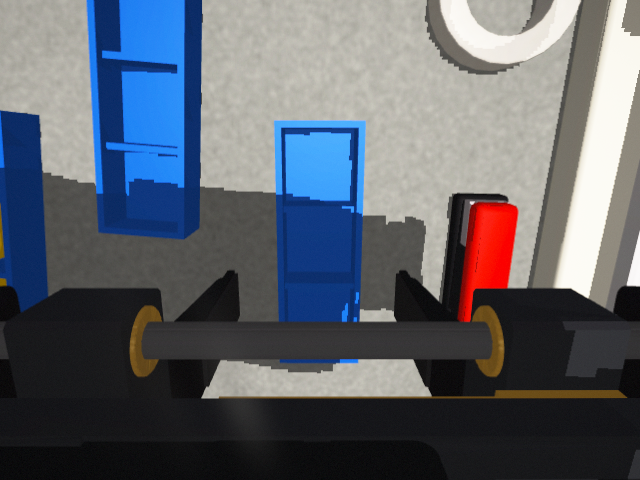

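Call:
move_arm(
  rows=[
    {"tx": 0.1,"ty": 0.6,"tz": -0.1,"rx": 0,"ry": 0.003,"rz": 0,"grip": 75},
    {"tx": 0,"ty": 1.3,"tz": 0,"rx": 0,"ry": 0,"rz": 0,"grip": 75},
    {"tx": 0,"ty": 1.8,"tz": 0,"rx": 0,"ry": 0,"rz": 0,"grip": 75},
    {"tx": 0,"ty": 1.8,"tz": 0,"rx": 0,"ry": 0,"rz": 0,"grip": 75},
    {"tx": 0,"ty": 1.7,"tz": 0,"rx": 0,"ry": 0,"rz": 0,"grip": 75},
    {"tx": 0,"ty": 1.4,"tz": 0,"rx": 0,"ry": 0,"rz": 0,"grip": 75},
    {"tx": 0,"ty": 0.9,"tz": 0,"rx": 0,"ry": 0,"rz": 0,"grip": 75},
    {"tx": 0,"ty": 0.5,"tz": 0,"rx": 0,"ry": 0,"rz": 0,"grip": 75},
    {"tx": 0,"ty": 0.3,"tz": 0,"rx": 0,"ry": 0,"rz": 0,"grip": 70},
    {"tx": 0,"ty": 0,"tz": 0,"rx": 0,"ry": 0,"rz": 0,"grip": 65},
  ],
)

```text
t: 19.32
eef_pos: [660.6, -48.7, 25.5]
tcp_rot: [-1.571, 0.0, 0.035]
ft_force: [-1.0, -0.5, -0.3]
opening: 0.679
```

```bash
python3 - <<'E'
from plan import *
st()
E
```

```text
t 19.32 tcp [660.6 -48.7  25.5] rot [-1.5707e+00  1.0000e-04  3.5000e-02] F [-1.  -0.5 -0.3] open 0.679 q [-0.17  0.79  1.62  0.    0.74 -0.21]
```

Call:
move_arm(
  rows=[
    {"tx": 0,"ty": 0.2,"tz": 0,"rx": 0,"ry": 0,"rz": 0,"grip": 62},
    {"tx": 0,"ty": 0,"tz": 0,"rx": 0,"ry": 0,"rz": 0,"grip": 58},
    {"tx": 0,"ty": 0,"tz": 0,"rx": 0,"ry": 0,"rz": 0,"grip": 50},
    {"tx": 0,"ty": 0,"tz": 0,"rx": 0,"ry": 0,"rz": 0,"grip": 40},
    {"tx": 0,"ty": 0,"tz": 0,"rx": 0,"ry": 0,"rz": 0,"grip": 40},
  ],
)

```text
t: 19.73
eef_pos: [660.9, -48.7, 24.3]
tcp_rot: [-1.571, -0.001, 0.035]
ft_force: [0.8, 0.5, 2.0]
opening: 0.568
```

Call:
move_arm(
  rows=[
    {"tx": 0,"ty": -0.4,"tz": 0,"rx": 0,"ry": 0,"rz": 0,"grip": 40},
    {"tx": 0,"ty": -0.8,"tz": 0,"rx": 0,"ry": 0,"rz": 0,"grip": 40},
    {"tx": 0,"ty": -1.3,"tz": 0,"rx": 0,"ry": 0,"rz": 0,"grip": 40},
    {"tx": 0,"ty": -1.6,"tz": 0,"rx": 0,"ry": 0,"rz": 0,"grip": 40},
    {"tx": 0,"ty": -1.6,"tz": 0,"rx": 0,"ry": 0,"rz": 0,"grip": 40},
    {"tx": 0,"ty": -1.2,"tz": 0,"rx": 0,"ry": 0,"rz": 0,"grip": 40},
    {"tx": 0,"ty": -0.6,"tz": 0,"rx": 0,"ry": 0,"rz": 0,"grip": 40},
    {"tx": 0,"ty": 0,"tz": 0,"rx": 0,"ry": 0,"rz": 0,"grip": 40},
  ],
)

```text
t: 20.4
eef_pos: [661.2, -48.8, 100.7]
tcp_rot: [-1.571, -0.003, 0.035]
ft_force: [0.4, 0.5, -1.2]
opening: 0.565
```

```bash
python3 - <<'E'
from plan import *
snap('wrist','w13'); snap('top','t13'); st()
c=load('w13'); C=cloud(c); h=cv2.cvtColor(c['p'],cv2.COLOR_BGR2HSV); Z=C[...,2]
bl=(h[...,0]>90)&(h[...,0]<125)&(h[...,1]>110)
X,Y=C[...,0],C[...,1]
for n,x0,y0,z0 in [('held',660,-48,109),('empty',550,37,34)]:
    Q=C[bl&(abs(Z-z0)<4)&(abs(X-x0)<40)&(abs(Y-y0)<100)]
    if len(Q)<10: print(n,'none'); continue
    r=cv2.minAreaRect(Q[:,:2].astype(np.float32)); print(n,len(Q),r,np.median(Q[:,2]))
c=load('t13'); C=cloud(c); h=cv2.cvtColor(c['p'],cv2.COLOR_BGR2HSV); Z=C[...,2];bl=(h[...,0]>100)&(h[...,0]<125)&(h[...,1]>120)
E
```

```text
t 20.5 tcp [660.4 -48.7  98.6] rot [-1.5707e+00  2.0000e-04  3.5000e-02] F [-0.2  0.2 -1.9] open 0.569 q [-0.17  0.69  1.58  0.    0.87 -0.21]
held 8221 ((658.7689819335938, -26.842784881591797), (54.857791900634766, 116.2331314086914), 1.9237815141677856) 109.28361845182351
empty 5653 ((550.390380859375, 21.107837677001953), (127.79273223876953, 55.483951568603516), 87.42696380615234) 32.8341705570418
```

View pics/w13.png

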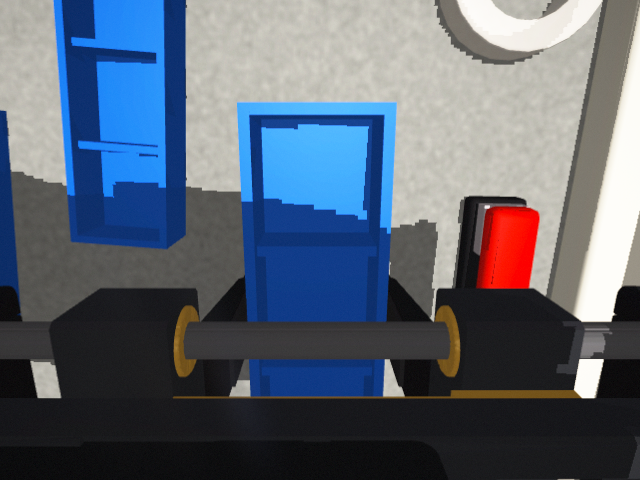

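```bash
python3 - <<'E'
from plan import *
show([((550.9,37.2,92),-0.047,10,40)])
E
```

```text
[{"tx": -0.52, "ty": 0.03, "tz": 0.44, "rx": 0, "ry": 0.004, "rz": 0, "grip": 40}, {"tx": -1.04, "ty": 0.07, "tz": 0.87, "rx": 0, "ry": 0.008, "rz": 0, "grip": 40}, {"tx": -1.31, "ty": 0.08, "tz": 1.08, "rx": 0, "ry": 0.01, "rz": 0, "grip": 40}, {"tx": -1.32, "ty": 0.08, "tz": 1.06, "rx": 0, "ry": 0.01, "rz": 0, "grip": 40}, {"tx": -1.34, "ty": 0.08, "tz": 1.05, "rx": 0, "ry": 0.01, "rz": 0, "grip": 40}, {"tx": -1.34, "ty": 0.08, "tz": 1.04, "rx": 0, "ry": 0.01, "rz": 0, "grip": 40}, {"tx": -1.35, "ty": 0.08, "tz": 1.02, "rx": 0, "ry": 0.01, "rz": 0, "grip": 40}, {"tx": -1.36, "ty": 0.08, "tz": 1.01, "rx": 0, "ry": 0.01, "rz": 0, "grip": 40}, {"tx": -0.92, "ty": 0.05, "tz": 0.67, "rx": 0, "ry": 0.007, "rz": 0, "grip": 40}, {"tx": -0.46, "ty": 0.03, "tz": 0.33, "rx": 0, "ry": 0.003, "rz": 0, "grip": 40}]
end [550.9  37.2  92. ] -0.047 10
```

Call:
move_arm(
  rows=[
    {"tx": -0.5,"ty": 0,"tz": 0.4,"rx": 0,"ry": 0.004,"rz": 0,"grip": 40},
    {"tx": -1.0,"ty": 0.1,"tz": 0.9,"rx": 0,"ry": 0.008,"rz": 0,"grip": 40},
    {"tx": -1.3,"ty": 0.1,"tz": 1.1,"rx": 0,"ry": 0.01,"rz": 0,"grip": 40},
    {"tx": -1.3,"ty": 0.1,"tz": 1.1,"rx": 0,"ry": 0.01,"rz": 0,"grip": 40},
    {"tx": -1.35,"ty": 0.1,"tz": 1.1,"rx": 0,"ry": 0.01,"rz": 0,"grip": 40},
    {"tx": -1.35,"ty": 0.1,"tz": 1.0,"rx": 0,"ry": 0.01,"rz": 0,"grip": 40},
    {"tx": -1.35,"ty": 0.1,"tz": 1.0,"rx": 0,"ry": 0.01,"rz": 0,"grip": 40},
    {"tx": -1.35,"ty": 0,"tz": 1.0,"rx": 0,"ry": 0.01,"rz": 0,"grip": 40},
    {"tx": -0.9,"ty": 0,"tz": 0.7,"rx": 0,"ry": 0.007,"rz": 0,"grip": 40},
    {"tx": -0.5,"ty": 0,"tz": 0.3,"rx": 0,"ry": 0.003,"rz": 0,"grip": 40},
  ],
)

```text
t: 21.33
eef_pos: [550.2, 38.5, 92.3]
tcp_rot: [-1.571, 0.002, -0.047]
ft_force: [-0.4, -0.6, -1.6]
opening: 0.564
```

Call:
move_arm(
  rows=[
    {"tx": 0,"ty": 0,"tz": 0,"rx": 0,"ry": 0,"rz": 0,"grip": 40},
    {"tx": 0,"ty": 0,"tz": 0,"rx": 0,"ry": 0,"rz": 0,"grip": 40},
  ],
)

```text
t: 21.5
eef_pos: [552.1, 37.4, 92.7]
tcp_rot: [-1.571, -0.0, -0.047]
ft_force: [0.7, -0.4, -1.8]
opening: 0.566
```

```bash
python3 - <<'E'
from plan import *
snap('wrist','w14'); snap('side','s14'); st()
c=load('w14'); C=cloud(c); h=cv2.cvtColor(c['p'],cv2.COLOR_BGR2HSV); Z=C[...,2]
bl=(h[...,0]>90)&(h[...,0]<125)&(h[...,1]>110)
X,Y=C[...,0],C[...,1]
for n,x0,y0,z0 in [('held',551,37,102),('empty',550,37,34)]:
    Q=C[bl&(abs(Z-z0)<4)&(abs(X-x0)<40)&(abs(Y-y0)<100)]
    if len(Q)<10: print(n,'none'); continue
    r=cv2.minAreaRect(Q[:,:2].astype(np.float32)); print(n,len(Q),r,np.median(Q[:,2]),Q[:,1].max())
cv2.imwrite('pics/c15.png',cv2.resize(load('s14')['p'][210:320,270:410],None,fx=5.5,fy=5,interpolation=cv2.INTER_CUBIC))
E
```

```text
t 21.6 tcp [552.3  37.1  92.7] rot [-1.5707e+00 -6.0000e-04 -4.7200e-02] F [-0.1 -0.2 -1. ] open 0.567 q [-0.05  0.58  1.87  0.    0.69 -0.01]
held 8242 ((552.2269897460938, 59.380680084228516), (115.89572143554688, 55.03226089477539), 87.04251098632812) 102.55772541431917 118.37080882408195
empty none
```

View pics/w14.png

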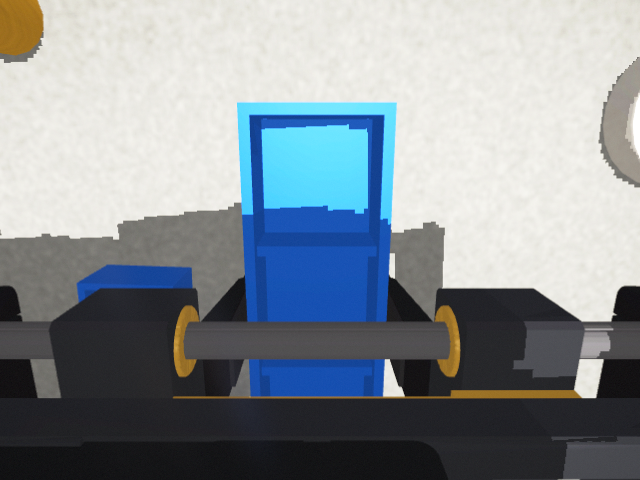

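View pics/c15.png

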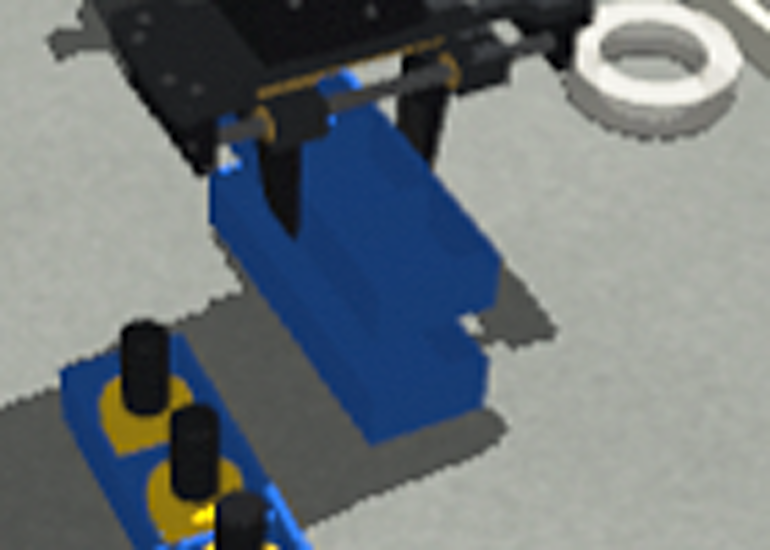

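Call:
move_arm(
  rows=[
    {"tx": -0.03,"ty": 0.3,"tz": 0,"rx": 0,"ry": -0.004,"rz": 0,"grip": 40},
    {"tx": 0,"ty": 0.6,"tz": 0,"rx": 0,"ry": 0,"rz": 0,"grip": 40},
    {"tx": 0,"ty": 0.7,"tz": 0,"rx": 0,"ry": 0,"rz": 0,"grip": 40},
    {"tx": 0,"ty": 0.7,"tz": 0,"rx": 0,"ry": 0,"rz": 0,"grip": 40},
    {"tx": 0,"ty": 0.5,"tz": 0,"rx": 0,"ry": 0,"rz": 0,"grip": 40},
    {"tx": 0,"ty": 0.3,"tz": 0,"rx": 0,"ry": 0,"rz": 0,"grip": 40},
    {"tx": 0,"ty": 0.1,"tz": 0,"rx": 0,"ry": 0,"rz": 0,"grip": 40},
    {"tx": 0,"ty": 0,"tz": 0,"rx": 0,"ry": 0,"rz": 0,"grip": 40},
    {"tx": 0,"ty": 0,"tz": 0,"rx": 0,"ry": 0,"rz": 0,"grip": 40},
  ],
)

```text
t: 22.35
eef_pos: [551.5, 37.5, 60.8]
tcp_rot: [-1.571, -0.0, -0.043]
ft_force: [0.6, -0.1, -1.9]
opening: 0.566
```

```bash
python3 - <<'E'
from plan import *
snap('side','s15'); st()
cv2.imwrite('pics/c16.png',cv2.resize(load('s15')['p'][220:320,280:380],None,fx=6,fy=6,interpolation=cv2.INTER_CUBIC))
E
```

```text
t 22.4 tcp [551.5  37.6  60.9] rot [-1.5707e+00 -4.0000e-04 -4.2900e-02] F [ 0.4 -0.1 -2.1] open 0.568 q [-0.05  0.63  1.89  0.    0.62 -0.01]
```

View pics/c16.png

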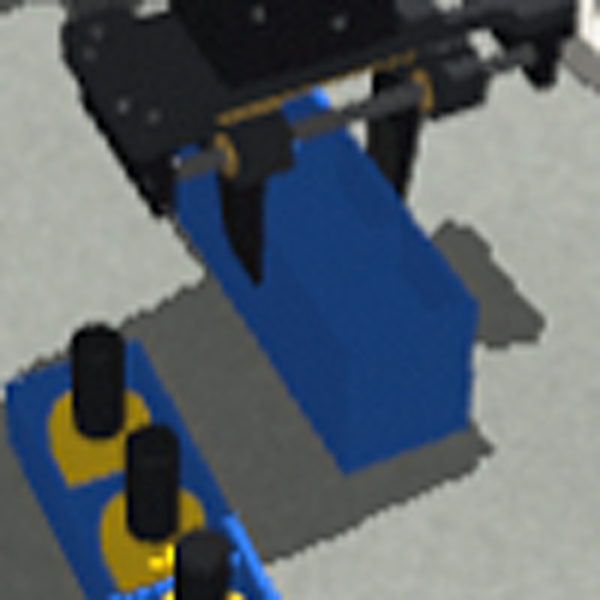

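Aligned edges; creep down to contact.

Call:
move_arm(
  rows=[
    {"tx": 0,"ty": 0.1,"tz": 0,"rx": 0,"ry": 0,"rz": 0,"grip": 40},
    {"tx": 0,"ty": 0.06,"tz": 0,"rx": 0,"ry": 0,"rz": 0,"grip": 40},
    {"tx": 0,"ty": 0,"tz": 0,"rx": 0,"ry": 0,"rz": 0,"grip": 40},
  ],
)

```text
t: 22.65
eef_pos: [551.4, 37.5, 59.2]
tcp_rot: [-1.571, -0.0, -0.043]
ft_force: [0.4, 0.3, -0.7]
opening: 0.567
```

Call:
move_arm(
  rows=[
    {"tx": 0,"ty": 0.06,"tz": 0,"rx": 0,"ry": 0,"rz": 0,"grip": 40},
    {"tx": 0,"ty": 0,"tz": 0,"rx": 0,"ry": 0,"rz": 0,"grip": 40},
  ],
)

```text
t: 22.82
eef_pos: [551.4, 37.6, 58.5]
tcp_rot: [-1.571, -0.0, -0.043]
ft_force: [-0.4, 1.1, -1.4]
opening: 0.564
```

Call:
move_arm(
  rows=[
    {"tx": 0,"ty": 0.05,"tz": 0,"rx": 0,"ry": 0,"rz": 0,"grip": 40},
    {"tx": 0,"ty": 0,"tz": 0,"rx": 0,"ry": 0,"rz": 0,"grip": 40},
  ],
)

```text
t: 22.98
eef_pos: [551.4, 37.6, 58.2]
tcp_rot: [-1.571, -0.0, -0.043]
ft_force: [-1.8, -0.0, 1.7]
opening: 0.569
```

Call:
move_arm(
  rows=[
    {"tx": 0,"ty": 0.04,"tz": 0,"rx": 0,"ry": 0,"rz": 0,"grip": 40},
    {"tx": 0,"ty": 0,"tz": 0,"rx": 0,"ry": 0,"rz": 0,"grip": 40},
  ],
)

```text
t: 23.15
eef_pos: [551.4, 37.6, 58.2]
tcp_rot: [-1.571, -0.0, -0.043]
ft_force: [-2.6, -0.2, 8.2]
opening: 0.567
```

Call:
move_arm(
  rows=[
    {"tx": 0,"ty": -0.04,"tz": 0,"rx": 0,"ry": 0,"rz": 0,"grip": 40},
    {"tx": 0,"ty": 0,"tz": 0,"rx": 0,"ry": 0,"rz": 0,"grip": 60},
    {"tx": 0,"ty": 0,"tz": 0,"rx": 0,"ry": 0,"rz": 0,"grip": 66},
    {"tx": 0,"ty": 0,"tz": 0,"rx": 0,"ry": 0,"rz": 0,"grip": 75},
    {"tx": 0,"ty": 0,"tz": 0,"rx": 0,"ry": 0,"rz": 0,"grip": 75},
    {"tx": 0,"ty": -0.4,"tz": 0,"rx": 0,"ry": 0,"rz": 0,"grip": 75},
    {"tx": 0,"ty": -0.8,"tz": 0,"rx": 0,"ry": 0,"rz": 0,"grip": 75},
    {"tx": 0,"ty": -1.4,"tz": 0,"rx": 0,"ry": 0,"rz": 0,"grip": 75},
    {"tx": 0,"ty": -2.0,"tz": 0,"rx": 0,"ry": 0,"rz": 0,"grip": 75},
    {"tx": 0,"ty": -2.5,"tz": 0,"rx": 0,"ry": 0,"rz": 0,"grip": 75},
  ],
)

```text
t: 23.98
eef_pos: [550.9, 37.5, 129.6]
tcp_rot: [-1.571, 0.002, -0.043]
ft_force: [-0.2, 0.6, 0.5]
opening: 0.75
```

Call:
move_arm(
  rows=[
    {"tx": 0,"ty": -3,"tz": 0,"rx": 0,"ry": 0,"rz": 0,"grip": 75},
    {"tx": 0,"ty": -3,"tz": 0,"rx": 0,"ry": 0,"rz": 0,"grip": 75},
    {"tx": 0,"ty": -3,"tz": 0,"rx": 0,"ry": 0,"rz": 0,"grip": 75},
    {"tx": 0,"ty": -2.5,"tz": 0,"rx": 0,"ry": 0,"rz": 0,"grip": 75},
    {"tx": -1,"ty": -1,"tz": -1,"rx": 0,"ry": 0,"rz": 0,"grip": 75},
    {"tx": -2,"ty": 0,"tz": -2,"rx": 0,"ry": 0,"rz": 0,"grip": 75},
    {"tx": -2,"ty": 0,"tz": -2,"rx": 0,"ry": 0,"rz": 0,"grip": 75},
    {"tx": -1,"ty": 0,"tz": -1,"rx": 0,"ry": 0,"rz": 0,"grip": 75},
    {"tx": 0,"ty": 0,"tz": 0,"rx": 0,"ry": 0,"rz": 0,"grip": 75},
    {"tx": 0,"ty": 0,"tz": 0,"rx": 0,"ry": 0,"rz": 0,"grip": 75},
  ],
)

```text
t: 24.82
eef_pos: [489.1, -20.1, 254.7]
tcp_rot: [-1.571, -0.001, -0.044]
ft_force: [0.8, -0.3, -0.5]
opening: 0.75
```

```bash
python3 - <<'E'
from plan import *
snap('wrist','w16'); snap('side','s16'); snap('top','t16'); st()
c=load('w16'); C=cloud(c); h=cv2.cvtColor(c['p'],cv2.COLOR_BGR2HSV); Z=C[...,2]
bl=(h[...,0]>90)&(h[...,0]<125)&(h[...,1]>110)
Q=C[bl&(abs(Z-68)<4)]; print('upper',len(Q),cv2.minAreaRect(Q[:,:2].astype(np.float32)) if len(Q) else 0, np.median(Q[:,2]))
E
```

```text
t 24.97 tcp [489.6 -19.4 254.1] rot [-1.5706e+00 -3.0000e-04 -4.2700e-02] F [-0.2  0.2 -0.2] open 0.748 q [-0.17  0.28  1.85  0.    1.01 -0.13]
upper 2857 ((530.4815673828125, -2.9594573974609375), (258.1544189453125, 113.52106475830078), 63.51433181762695) 67.86181081189346
```

View pics/s16.png

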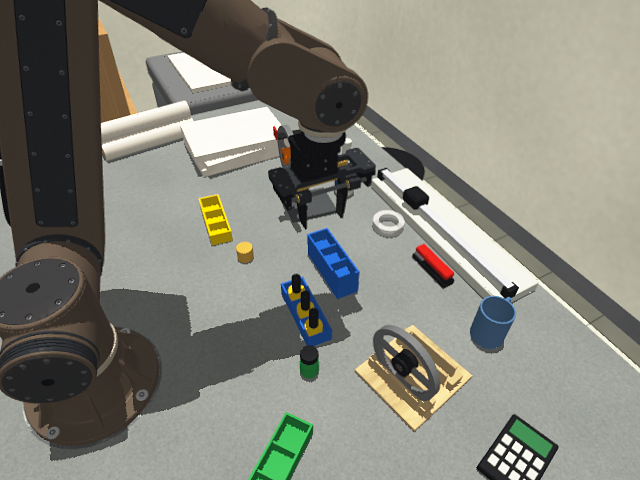

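View pics/w16.png

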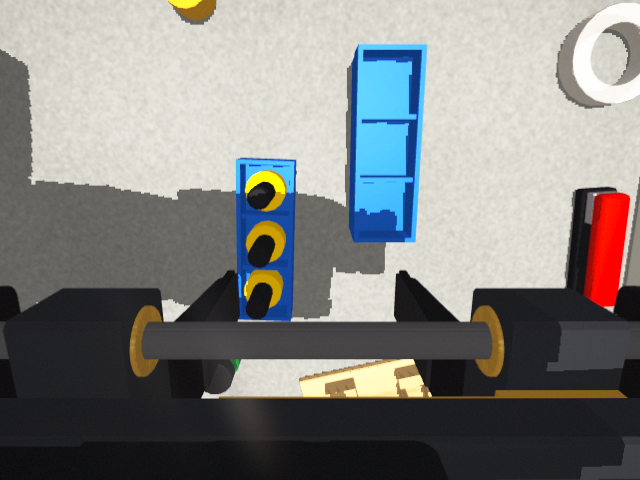

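View pics/t16.png

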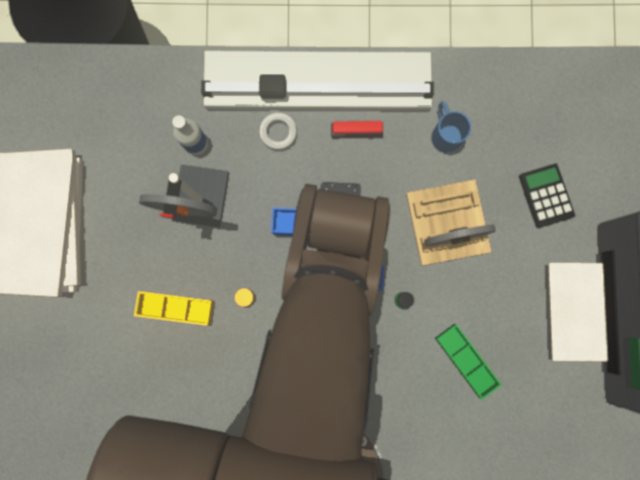

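Call:
move_arm(
  rows=[
    {"tx": -0.5,"ty": -0.5,"tz": -1,"rx": 0,"ry": 0,"rz": 0,"grip": 75},
    {"tx": -1,"ty": -1,"tz": -2.5,"rx": 0,"ry": 0,"rz": 0,"grip": 75},
    {"tx": -1,"ty": -1,"tz": -3,"rx": 0,"ry": 0,"rz": 0,"grip": 75},
    {"tx": 0,"ty": -1,"tz": -3,"rx": 0,"ry": 0,"rz": 0,"grip": 75},
    {"tx": 0,"ty": -1,"tz": -3,"rx": 0,"ry": 0,"rz": 0,"grip": 75},
    {"tx": 0,"ty": 0,"tz": -3,"rx": 0,"ry": 0,"rz": 0,"grip": 75},
    {"tx": 0,"ty": 0,"tz": -3,"rx": 0,"ry": 0,"rz": 0,"grip": 75},
    {"tx": 0,"ty": 0,"tz": -2,"rx": 0,"ry": 0,"rz": 0,"grip": 75},
    {"tx": 0,"ty": 0,"tz": -1,"rx": 0,"ry": 0,"rz": 0,"grip": 75},
    {"tx": 0,"ty": 0,"tz": 0,"rx": 0,"ry": 0,"rz": 0,"grip": 75},
  ],
)

```text
t: 25.8
eef_pos: [454.5, -235.1, 298.8]
tcp_rot: [-1.571, 0.0, -0.045]
ft_force: [0.5, 0.7, 0.5]
opening: 0.751
```

```bash
python3 - <<'E'
from plan import *
snap('side','s17'); snap('top','t17');
for i in range(8): p=env.read_camera('side')[0]
snap('side','s18'); st()
a,b=load('s17')['p'][100:200,255:330].astype(int),load('s18')['p'][100:200,255:330].astype(int)
d=abs(a-b).max(2); print('hook diff over .5s: n>40',(d>40).sum(),d.mean().round(2))
for f,n in [('t17','top'),('s17','side')]:
    c=load(f); C=cloud(c); h=cv2.cvtColor(c['p'],cv2.COLOR_BGR2HSV); Z=C[...,2]
    bl=(h[...,0]>100)&(h[...,0]<125)&(h[...,1]>120)&(abs(C[...,0]-551)<60)&(abs(C[...,1]-37)<110)
    Q=C[bl&(abs(Z-68)<4)]; print(n,'upper',len(Q),cv2.minAreaRect(Q[:,:2].astype(np.float32)))
# unchanged bystanders: diff top0/t17
d=cv2.absdiff(load('top0')['p'],load('t17')['p']).max(2); cv2.imwrite('pics/diff.png',d)
cv2.imwrite('pics/c17.png',cv2.resize(load('s18')['p'][100:230,240:370],None,fx=4.6,fy=4.6,interpolation=cv2.INTER_CUBIC))
cv2.imwrite('pics/c18.png',cv2.resize(load('s18')['p'][220:350,260:390],None,fx=4.6,fy=4.6,interpolation=cv2.INTER_CUBIC))
E
```

```text
t 26.35 tcp [ 454.7 -233.2  299.1] rot [-1.5707e+00 -2.0000e-04 -4.2500e-02] F [ 0.1 -0.6  0.1] open 0.755 q [-0.6   0.26  1.74  0.    1.14 -0.56]
hook diff over .5s: n>40 54 1.94
top upper 307 ((549.4171142578125, 38.412654876708984), (157.7147216796875, 54.26991271972656), 87.5182113647461)
side upper 8 ((552.4134521484375, 39.09877014160156), (165.52960205078125, 2.7329859733581543), 71.00422668457031)
```

View pics/c17.png

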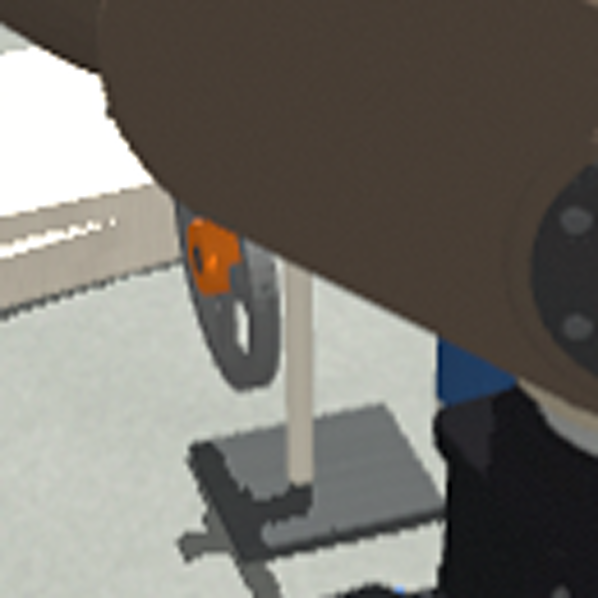

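View pics/c18.png

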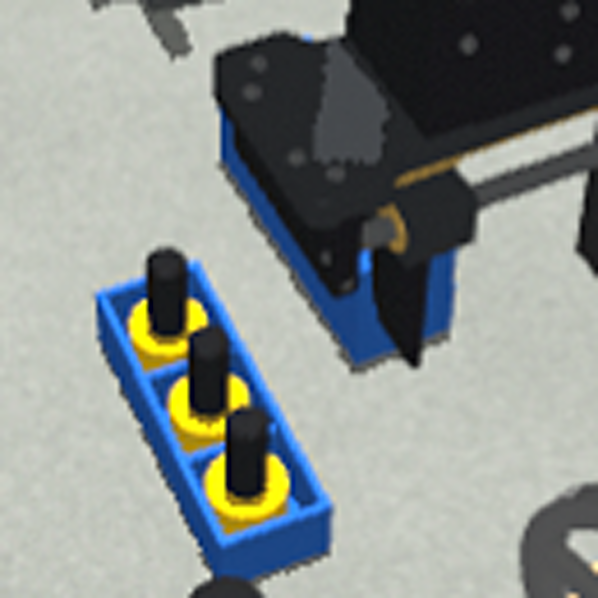

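View pics/t17.png

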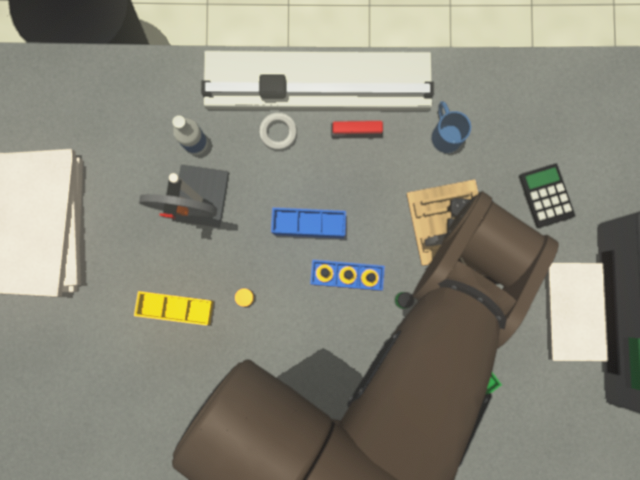

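```bash
python3 - <<'E'
from plan import *
for f in ['s7','s8','s9','s10','s17','s18']:
    p=load(f)['p']; h=cv2.cvtColor(p,cv2.COLOR_BGR2HSV); m=(h[...,0]<15)&(h[...,0]>6)&(h[...,1]>170)&(h[...,2]>80); m[:145]=0; m[200:]=0; m[:,:270]=0; m[:,310:]=0
    v,u=np.nonzero(m); print(f,len(u),u.mean().round(2),v.mean().round(2))
c=load('t17'); t=c['p'][150:260,120:250]; cv2.imwrite('pics/c19.png',cv2.resize(t,None,fx=6,fy=5,interpolation=cv2.INTER_CUBIC))
c=load('t17'); C=cloud(c); Q=C[(C[...,2]>246)&(C[...,2]<258)&(abs(C[...,0]-566)<16)&(abs(C[...,1]-293)<40)]; print('rim top',len(Q),Q.mean(0))
E
```

```text
s7 133 285.98 154.61
s8 133 286.03 154.64
s9 0 nan nan
s10 0 nan nan
s17 121 285.83 155.27
s18 123 285.82 155.15
rim top 257 [564.10823245 291.37714567 250.67804576]<stdin>:4: RuntimeWarning: Mean of empty slice.
  ret = ret.dtype.type(ret / rcount)
```

View pics/c19.png

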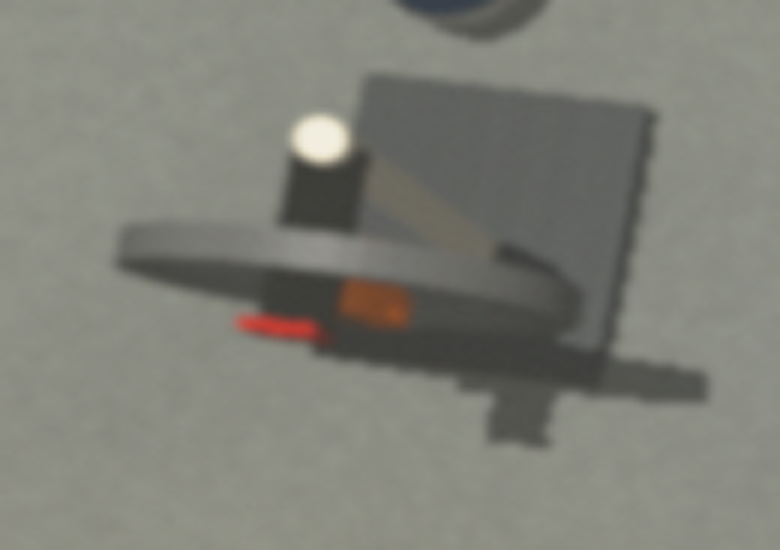

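Steady, between the red tip and the post. Everything is in place; handing in.

```bash
python3 -c "
from plan import *
st(); print(env.job_done())"
```

```text
t 26.35 tcp [ 454.7 -233.2  299.1] rot [-1.5707e+00 -2.0000e-04 -4.2500e-02] F [ 0.1 -0.6  0.1] open 0.755 q [-0.6   0.26  1.74  0.    1.14 -0.56]
the job is handed in; nothing more can be done
None
```

The roll-change kit is put away, in the order you asked, and I handed the job in at 26 s with the arm touching nothing.

- **Wheel:** the orange-hub wheel hangs by its rim on the J-hook strap, between the red tip and the post. Its hub position in the side camera held to about 0.1 px over 0.5 s at the end.
- **Plug:** the lone plug stands in the middle pocket, so all three plugs are upright in that tray.
- **Trays:** the emptied tray sits upright on the empty one. The top camera puts its centre about 1 mm from where it measured the lower tray, and its yaw within about 0.2 degrees.
- **Everything else:** in the final pictures the black-hub wheel is still in its rack, although the arm partly hid it from above. The full tray and the bystanders I could see look unmoved. The ink jar and the green tray were partly hidden in the last top view.

**Checks that were weak or disagreed:**
- A raw pixel comparison at the hook flagged 54 pixels over 0.5 s. I put that down to noise or the arm settling, because the hub position did not shift.
- In the last side view the arm hid the top of the wheel, so its seating was confirmed from the top camera instead.
- The side camera gave too few points on the stack to confirm its alignment.
- The largest force reading I saw was about 8 N, when the trays touched.

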